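# Find the box lid that rocks and press it home

## Robot

A 6-joint arm with a two-finger parallel gripper is mounted at the origin on the work surface. World frame = base frame: x ahead of the robot, y to its left, z up, the work surface at z = 0. Lengths are in m, angles in rad, forces in N, time in s.
With the tool pointing down it reaches from about 0.275 to 1 m from the base axis. Payload 8.4 kg.
Tool frame: the origin (TCP) lies on the centre line of the jaws, within the pads' length; the fingertips stand 19 mm ahead of it and the grasp point (between the pads) is the TCP (bot.tip_extent is the distance from the TCP to the fingertips, in m); y points along the fingers, z is the direction in which the jaws open and shut, and the axes are right-handed (so a half turn about y gives the same grasp; the last joint's range is limited). The gripper opens to 85 mm and grips with 20 to 120 N. Pads are 22 mm wide; open, the fingers measure 114 mm over their backs; the gripper's body (76 mm by 85 mm) begins 54 mm behind the grasp point. The pads swing forward as they close: fully open they stand 13 mm farther back than shut.
Start: joints at [-1.339, 0.353, 1.633, -0, 1.155, -0.002], TCP at [0.145, -0.608, 0.25] pointing down, gripper open.
Joint ranges: [-2.63, 2.63], [-0.92, 2.1], [0.06, 2.66], [-1.3, 4.44], [0, 2.69], [-3.02, 3.02]. Speed limits (rad/s): [2.22, 2.22, 2.79, 3.14, 3.14, 3.14].

## Interface

Orientations are given as a unit quaternion [x, y, z, w].
In Python, from bench import bot gives the robot as it stands.
- The arm moves only by the tool play_rows, never from a script. Its argument "increments" is a list of rows, each an object of numbers: "dx", "dy", "dz": the shift along the tool's x, y, z in mm; "rx", "ry", "rz": the turn, a rotation vector about the tool's x, y, z in rad. A call has 1 to 12 rows; each row is the pose to reach, as a shift and turn from the pose commanded when the call began, along the tool's axes at that moment; what a row does not reach only later rows make up. A row lasts 1/12 s, in which the tool goes at most 41.7 mm and 7.16 degrees, less where a joint would pass 70% of its speed; a pose out of reach is approached as far as the arm can. A call with a gripper value outside its range is refused whole. "gripper" is the finger opening in mm, from 0 to 85.4, set as the call begins (left out, the last holds). The fingers move at their own pace and stop on an object; "newtons" is the grip in N (left out, the last holds). Time passes only in rows, so rows that repeat a pose let the fingers close. It gives the time, the measured TCP pose, the force and the opening at its end, in the units of the state.
- bot.get_state(): the state, without advancing time (a new reading comes with each control period).
- bot.camera(name): name is "side" or "top" or "wrist"; returns a dict with "color" (420x560x3 uint8, red, green, blue), "intrinsics" (3x3 intrinsics, pixels), "cam_to_world" (4x4, takes a point from camera to world coordinates). Camera axes: x right, y down, z forward; pixel columns grow to the right and rows downward; lengths in m; the calibration is good to about 2 mm. The wrist camera is an equidistant fisheye: a pixel r from the principal point sees the ray r / f radians off the axis. A picture is of the moment at which its call begins. There is no depth.
- bot.job_done(): hands the job in, once; it reports no verdict.
The state is a dict: "t": time; "qpos": joint angles; "qvel": joint speeds; "joint_torque": joint torques, N m; "position": TCP position; "orientation": TCP orientation; "ft_force": force on the tool from outside, world axes, zero at the start; "torque": the same for the moment, N m; "opening": opening from 0.0 (shut) to 1.0 (fully open).
Only numpy, scipy, OpenCV 4.12 (cv2) and the standard library are available. Lean on these libraries where they do the work, as an engineer would, in place of code of your own. Each camera call takes 0.05 s, during which the arm holds its last target.

## Task

One of the four white lids on the blue hardware boxes is not seated. With a fingertip press the lids lightly near one end until you feel the one that rocks (actually rock it, do not just guess it), then press that lid firmly in its middle until it is fully down and rocks no more. Never press the seated lids hard, lift nothing, and leave everything else where it is.

Things in the scene. Friction and masses are not known exactly. Their poses are not given: they have to be found in the camera images.
- tray: low plywood tray lined with grey foam, 230 x 430 x 34 mm (its x, y, z), fixed to the table; four lidded blue boxes stand in it side by side along its y axis, about 100 mm apart; origin at the centre of its underside, on the table
- lid_a: one of four identical flat white lids on blue boxes, each 116 mm long (its x) and 60 mm wide (its y), skirt 28 mm deep; origin at the centre of its flat top (black ring mark), z up. All tops start level, 76 to 86 mm above the table: the boxes sink differently into the foam, so height does not tell which lid is loose
- lid_b: identical lid, axes and origin as lid_a. Any of the four may be the loose one. The three seated lids, pressed anywhere, stay level and firm up to about 10 N, then give straight down on a soft spring and come back when let go; pushed 7.5 mm down, at about 13 N, they are damaged
- lid_c: identical lid, axes and origin as lid_a. The loose lid balances on a rib across its middle: pressed 40 to 50 mm from the middle along x (past the black bars at 34 mm) that end tips about 6 mm down under 1 to 2 N, then meets a firm stop; let go, it comes back level. Pressing an end never seats it, and a light press in its middle feels firm
- lid_d: identical lid, axes and origin as lid_a. The loose lid, pressed within about 8 mm of its middle with about 15 to 18 N, slides 6 mm straight down to a firm stop, stays there and rocks no more
- bobbin_red: red plastic thread bobbin, 22 mm across, 40 mm tall, standing in the tray between two boxes; origin at the centre of its foot; not part of the job
- bobbin_yellow: yellow bobbin, otherwise like the red one; origin at the centre of its foot; not part of the job
- reel_white: white reel of webbing lying flat on the table, 96 mm across, 25 mm high, 38 mm hole; origin at the centre of its underside; not part of the job
- reel_black: black reel of webbing lying flat, 84 mm across, 32 mm high, 38 mm hole; origin at the centre of its underside; not part of the job
- carton: small cardboard carton, 90 x 70 x 60 mm (its x, y, z); origin at the centre of its underside; not part of the job
- core: cardboard tube core standing on end, 38 mm across, 70 mm tall; origin at the centre of its underside; not part of the job

How it is judged:
By the outcome, as a careful person would: the job done as asked, in the order asked, and still so for the second after the job is handed in, with the robot touching nothing.
It also fails if it takes over 51 s, if anything falls off the work surface, if the arm or the gripper's body presses on something with over 40 N, if the wrist force passes 120 N, or if a joint passes its speed limit or range.

## Working session

There is one attempt and no reset: what is moved stays moved. The work goes in short steps, Python scripts to look and compute and a tool call to move; the robot and the scene stay as the last step left them, time stands still between calls to the robot, and variables do not carry over. Pictures are saved under pics/ and viewed, and the job is handed in when it is done.

Besides the shell and the picture viewer there is one more tool, called after ">>>" as name(argument=value, ...), one argument or row to a line, values as JSON. play_rows: Moves the arm, as the interface text tells. Its arguments: {"type":"object","properties":{"increments":{"type":"array","items":{"type":"object","properties":{"dx":{"type":"number"},"dy":{"type":"number"},"dz":{"type":"number"},"rx":{"type":"number"},"ry":{"type":"number"},"rz":{"type":"number"}}}},"gripper":{"type":"number"},"newtons":{"type":"number"}},"required":["increments"]}

```bash
ls; mkdir -p pics
python3 - <<'E'
from bench import bot
import cv2,numpy as np
print(bot.get_state(), bot.tip_extent)
for n in ["top","side","wrist"]:
    c=bot.camera(n); cv2.imwrite(f"pics/{n}0.png",c["color"][:,:,::-1]); print(n,c["intrinsics"].tolist(),np.round(c["cam_to_world"],4).tolist())
E
```

```text
pics
{'t': 0.0, 'qpos': array([-1.33938768e+00,  3.53624654e-01,  1.63414995e+00,  7.01493323e-06,
        1.15519196e+00, -2.37138463e-03]), 'qvel': array([ 2.16434362e-04, -7.49888096e-05,  3.79912229e-04, -2.67701636e-04,
        5.17727685e-05,  1.54633183e-03]), 'joint_torque': array([ 1.21343917e-03, -6.05239105e+01, -3.42070019e+01, -3.38139364e-05,
        9.41048143e-03, -1.53226040e-05]), 'position': array([ 0.14470024, -0.60755079,  0.24956957]), 'orientation': array([-0.08251787,  0.70276436, -0.70179871,  0.08241136]), 'ft_force': array([0.15549544, 0.02203435, 0.13455494]), 'torque': array([ 0.01716616, -0.02284293,  0.02205031]), 'opening': 1.0007139038183714} 0.019
top [[467.74394314283825, 0.0, 280.14093709743884], [0.0, 467.74394314283825, 206.1826930969677], [0.0, 0.0, 1.0]] [[0.0281, -0.9932, 0.1133, 0.3818], [-0.9996, -0.0275, 0.0072, -0.015], [-0.004, -0.1135, -0.9935, 1.3832], [0.0, 0.0, 0.0, 1.0]]
side [[429.2341288953227, 0.0, 276.6516153718303], [0.0, 429.2341288953227, 210.48882072467885], [0.0, 0.0, 1.0]] [[-0.9761, -0.134, 0.171, 0.3088], [-0.2163, 0.5268, -0.822, 1.1037], [0.0201, -0.8393, -0.5432, 0.8173], [0.0, 0.0, 0.0, 1.0]]
wrist [[325.19226210127806, 0.0, 278.88135678217145], [0.0, 325.19226210127806, 203.88245024684508], [0.0, 0.0, 1.0]] [[0.2311, -0.9256, -0.2997, 0.2212], [-0.9729, -0.2203, -0.0697, -0.5906], [-0.0015, 0.3076, -0.9515, 0.3733], [0.0, 0.0, 0.0, 1.0]]
```

View pics/top0.png

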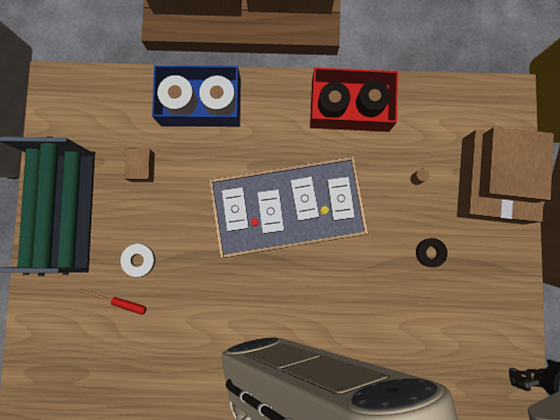

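View pics/side0.png

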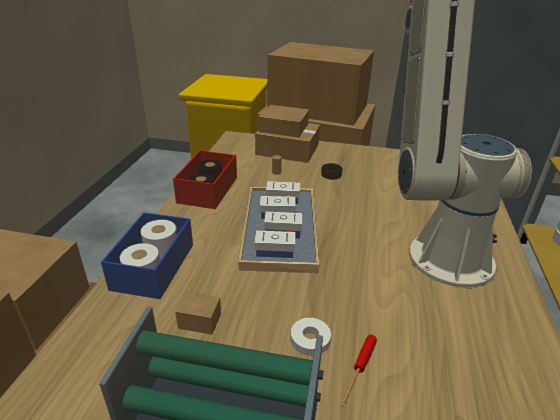

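The top view shows four white lids around (235,209), (270,211), (305,198) and (341,198). The bobbins are at (254,222) and (324,210).

```bash
cat > h.py <<'E'
import numpy as np,cv2
from bench import bot
def ray(c,uv):
    K=c["intrinsics"];T=c["cam_to_world"]
    d=T[:3,:3]@np.array([(uv[0]-K[0,2])/K[0,0],(uv[1]-K[1,2])/K[1,1],1.]);return T[:3,3],d
def fray(c,uv):
    K=c["intrinsics"];T=c["cam_to_world"]
    p=np.array([uv[0]-K[0,2],uv[1]-K[1,2]]);r=np.linalg.norm(p);th=r/K[0,0]
    d=np.append(p/max(r,1e-9)*np.sin(th),np.cos(th));return T[:3,3],T[:3,:3]@d
def onz(od,z):
    o,d=od;return o+d*(z-o[2])/d[2]
def tri(a,b):
    A=np.stack([a[1],-b[1]],1);s=np.linalg.lstsq(A,b[0]-a[0],rcond=None)[0]
    p,q=a[0]+a[1]*s[0],b[0]+b[1]*s[1];return (p+q)/2,np.linalg.norm(p-q)
def lids(img,roi,thr=150,amin=300):
    x0,y0,x1,y1=roi;g=img[y0:y1,x0:x1].min(2);m=(g>thr).astype(np.uint8)
    cs,_=cv2.findContours(m,cv2.RETR_EXTERNAL,cv2.CHAIN_APPROX_NONE);out=[]
    for k in cs:
        if cv2.contourArea(k)<amin: continue
        r=cv2.minAreaRect(k)
        fm=np.zeros_like(m);cv2.drawContours(fm,[cv2.convexHull(k)],-1,1,-1)
        fm=cv2.erode(fm,np.ones((5,5)))
        w=np.clip(200-g.astype(float),0,None)*fm
        # ring = dark weight near rect centre
        yy,xx=np.mgrid[:g.shape[0],:g.shape[1]];c=np.array(r[0])
        for _ in range(4):
            ww=w*(np.hypot(xx-c[0],yy-c[1])<min(r[1])*0.3)
            if ww.sum()>0:c=np.array([(ww*xx).sum(),(ww*yy).sum()])/ww.sum()
        out.append((c+[x0,y0],np.array(r[0])+[x0,y0],r[1],cv2.boxPoints(r)+[x0,y0]))
    return sorted(out,key=lambda o:o[0][0])
E
python3 - <<'E'
from h import *
c=bot.camera("top");s=bot.camera("side")
for r in lids(c["color"],(205,155,375,262)):
    b=[onz(ray(c,p),.081)[:2] for p in r[3]]
    e=[b[i]-b[(i+1)%4] for i in range(4)]; L=max(e,key=np.linalg.norm)
    print(r[0].round(1),r[1].round(1),np.round(r[2],1),onz(ray(c,r[0]),.081).round(4),'yaw',np.degrees(np.arctan(L[1]/L[0])).round(1),np.linalg.norm(L).round(3))
for r in lids(s["color"],(235,175,325,275),150,150): print('side',r[0].round(1),r[1].round(1),np.round(r[2],1))
for n,c2,roi in(("t",c,(205,150,375,262)),("s",s,(235,175,325,275))):
    im=c2["color"][roi[1]:roi[3],roi[0]:roi[2],::-1];k=min(800/im.shape[1],600/im.shape[0]);cv2.imwrite(f"pics/z{n}.png",cv2.resize(im,None,fx=int(k),fy=int(k),interpolation=2))
E
```

```text
[234.3 208.7] [234.7 208.8] [40.7 21.1] [0.5195 0.1225 0.081 ] yaw 9.8 0.115
[270.2 210.7] [270.4 211. ] [40.8 21.2] [0.5167 0.0219 0.081 ] yaw 8.7 0.115
[304.2 197.9] [304.6 198.1] [40.6 20.9] [ 0.5554 -0.0726  0.081 ] yaw 11.7 0.115
[340.7 197.8] [341. 198.] [40.7 20.9] [ 0.5587 -0.1748  0.081 ] yaw 8.7 0.115
side [275.  236.6] [274.6 236.8] [39.3 12.1]
side [277.  200.7] [277.  200.5] [ 9. 34.]
side [282.2 217. ] [282.7 217.2] [37.1 10.6]
side [283.1 185.9] [282.6 185.8] [33.1  8.3]
```

View pics/zt.png

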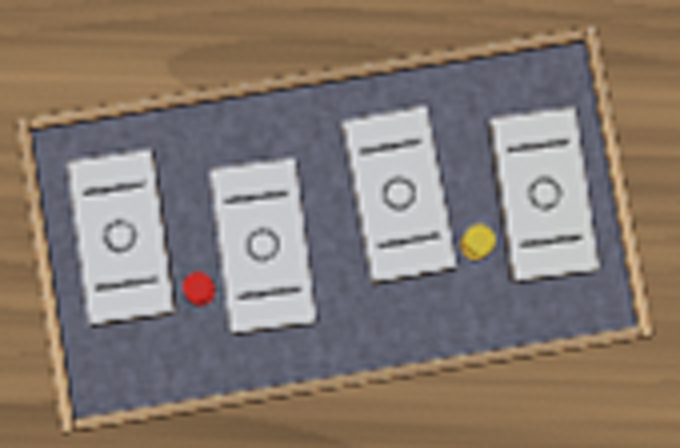

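View pics/zs.png

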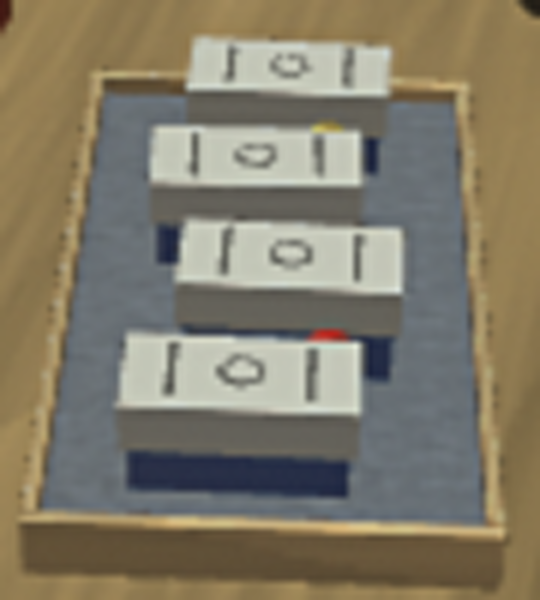

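```bash
cat >> h.py <<'E'
from scipy.spatial.transform import Rotation as R
C={'a':(.5195,.1225,9.8),'b':(.5167,.0219,8.7),'c':(.5554,-.0726,11.7),'d':(.5587,-.1748,8.7)}
def tgt(l,off):
    x,y,w=C[l];w=np.radians(w);return np.array([x+off*np.cos(w),y+off*np.sin(w)])
def plan(xy,tipz,yaw=None,ext=.019):
    s=bot.get_state();Rm=R.from_quat(s["orientation"])
    d=np.array([xy[0],xy[1],tipz+ext])-s["position"]
    print("t %.2f tool shift mm"%s["t"],(Rm.inv().apply(d)*1000).round(1),"F",s["ft_force"].round(2),'pos',s["position"].round(4))
    M=Rm.as_matrix()
    if yaw is not None:
        best=None
        for k in(0,np.pi):
            x=np.array([np.cos(np.radians(yaw)+k),np.sin(np.radians(yaw)+k),0]);y=np.array([0,0,-1.]);z=np.cross(x,y)
            T=R.from_matrix(np.stack([x,y,z],1));print('rotvec',(Rm.inv()*T).as_rotvec().round(4))
E
python3 - <<'E'
from h import *
s=bot.get_state();print(R.from_quat(s["orientation"]).as_matrix().round(3))
for k in 'dcba':plan(tgt(k,-.046),.11,C[k][2])
E
```

```text
[[-0.973 -0.     0.232]
 [-0.232  0.001 -0.973]
 [-0.    -1.    -0.001]]
t 0.25 tool shift mm [-457.1  121.2 -329. ] F [ 0.38  0.07 -0.38] pos [ 0.1448 -0.6078  0.2499]
rotvec [-0.0000e+00 -3.0597e+00 -1.0000e-03]
rotvec [ 0.0007  0.0819 -0.    ]
t 0.25 tool shift mm [-477.5  121.2 -426.8] F [ 0.38  0.07 -0.38] pos [ 0.1448 -0.6078  0.2499]
rotvec [-0.000e+00 -3.112e+00 -1.100e-03]
rotvec [ 0.0007  0.0296 -0.    ]
t 0.25 tool shift mm [-461.8  121.3 -530.1] F [ 0.38  0.07 -0.38] pos [ 0.1448 -0.6078  0.2499]
rotvec [-0.0000e+00 -3.0597e+00 -1.0000e-03]
rotvec [ 0.0007  0.0819 -0.    ]
t 0.25 tool shift mm [-487.8  121.4 -626.4] F [ 0.38  0.07 -0.38] pos [ 0.1448 -0.6078  0.2499]
rotvec [-0.0000e+00 -3.0789e+00 -1.0000e-03]
rotvec [ 0.0007  0.0627 -0.    ]
```

>>> play_rows(
  increments=[
    {"dx": -38, "dz": -27, "dy": 0},
    {"dx": -76, "dz": -55, "dy": 0},
    {"dx": -114, "dz": -82, "dy": 10},
    {"dx": -152, "dz": -109, "dy": 15},
    {"dx": -190, "dz": -137, "dy": 20, "ry": 0.08},
    {"dx": -228, "dz": -164, "dy": 30, "ry": 0.08},
    {"dx": -266, "dz": -191, "dy": 40, "ry": 0.08},
    {"dx": -304, "dz": -219, "dy": 50, "ry": 0.08},
    {"dx": -342, "dz": -246, "dy": 60, "ry": 0.08},
    {"dx": -380, "dz": -273, "dy": 70, "ry": 0.08},
    {"dx": -418, "dz": -301, "dy": 80, "ry": 0.08},
    {"dx": -457, "dz": -329, "dy": 91, "ry": 0.08},
  ],
  gripper=0,
  newtons=20,
)

```text
invalid input
```

>>> play_rows(
  increments=[
    {"dx": 0},
    {"dx": 0},
    {"dx": 0},
  ],
)

```text
invalid input
```

Run:
```python
from h import *
plan(tgt('d',-.046),.11,C['d'][2]);print(bot.get_state()["opening"])
for n in("wrist","side"):
    c=bot.camera(n);cv2.imwrite(f"pics/{n}1.png",c["color"][:,:,::-1])
np.save("w.npy",c["color"])
```

```text
t 0.25 tool shift mm [-457.1  121.2 -329. ] F [ 0.38  0.07 -0.38] pos [ 0.1448 -0.6078  0.2499]
rotvec [-0.0000e+00 -3.0597e+00 -1.0000e-03]
rotvec [ 0.0007  0.0819 -0.    ]
1.0046656242884944
```

View pics/wrist1.png

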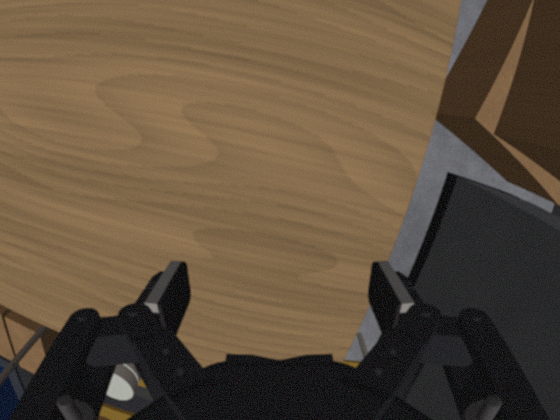

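View pics/side1.png

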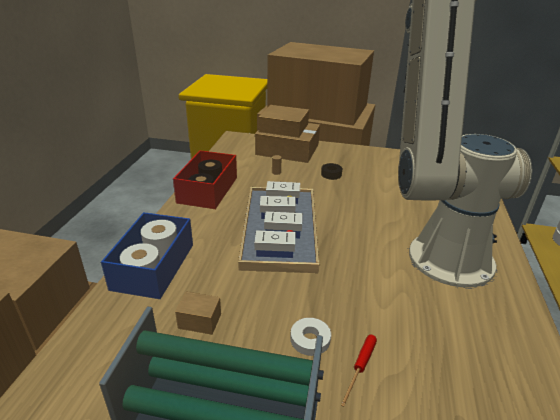

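The call was refused and the arm has not moved. The rows probably need all six keys.

>>> play_rows(
  increments=[
    {"dx": -38, "dy": 0, "dz": -27, "rx": 0, "ry": 0, "rz": 0},
    {"dx": -76, "dy": 0, "dz": -55, "rx": 0, "ry": 0, "rz": 0},
    {"dx": -114, "dy": 10, "dz": -82, "rx": 0, "ry": 0, "rz": 0},
    {"dx": -152, "dy": 15, "dz": -109, "rx": 0, "ry": 0, "rz": 0},
    {"dx": -190, "dy": 20, "dz": -137, "rx": 0, "ry": 0.08, "rz": 0},
    {"dx": -228, "dy": 30, "dz": -164, "rx": 0, "ry": 0.08, "rz": 0},
    {"dx": -266, "dy": 40, "dz": -191, "rx": 0, "ry": 0.08, "rz": 0},
    {"dx": -304, "dy": 50, "dz": -219, "rx": 0, "ry": 0.08, "rz": 0},
    {"dx": -342, "dy": 60, "dz": -246, "rx": 0, "ry": 0.08, "rz": 0},
    {"dx": -380, "dy": 70, "dz": -273, "rx": 0, "ry": 0.08, "rz": 0},
    {"dx": -418, "dy": 80, "dz": -301, "rx": 0, "ry": 0.08, "rz": 0},
    {"dx": -457, "dy": 91, "dz": -329, "rx": 0, "ry": 0.08, "rz": 0},
  ],
  gripper=0,
  newtons=20,
)

```text
t: 1.35
position: [0.4684, -0.2336, 0.1746]
orientation: [0.054, -0.705, 0.705, -0.055]
ft_force: [0.4, -0.3, 0.4]
opening: 0.0
```

Run:
```python
from h import *
plan(tgt('d',-.046),.11,C['d'][2])
```

```text
t 1.35 tool shift mm [-52.3  45.6 -44.4] F [ 0.39 -0.29  0.39] pos [ 0.4684 -0.2336  0.1746]
rotvec [-9.0000e-04 -3.1397e+00  7.0000e-04]
rotvec [-0.0005  0.0019 -0.0006]
```

>>> play_rows(
  increments=[
    {"dx": 0, "dy": 0, "dz": 0, "rx": 0, "ry": 0, "rz": 0},
    {"dx": 0, "dy": 0, "dz": 0, "rx": 0, "ry": 0, "rz": 0},
  ],
)

```text
t: 1.52
position: [0.4681, -0.2335, 0.1742]
orientation: [-0.056, 0.705, -0.705, 0.055]
ft_force: [-0.8, -1.2, -0.1]
opening: 0.001
```

Run:
```python
from h import *
plan(tgt('d',-.046),.11,C['d'][2])
```

```text
t 1.52 tool shift mm [-52.7  45.2 -44. ] F [-0.77 -1.17 -0.11] pos [ 0.4681 -0.2335  0.1742]
rotvec [ 1.2000e-03 -3.1356e+00 -9.0000e-04]
rotvec [0.0005 0.006  0.0008]
```

>>> play_rows(
  increments=[
    {"dx": -26, "dy": 5, "dz": -22, "rx": 0, "ry": 0, "rz": 0},
    {"dx": -52.5, "dy": 15, "dz": -44, "rx": 0, "ry": 0.003, "rz": 0},
    {"dx": -52.5, "dy": 40, "dz": -44, "rx": 0, "ry": 0.003, "rz": 0},
    {"dx": -52.5, "dy": 45, "dz": -44, "rx": 0, "ry": 0.003, "rz": 0},
  ],
)

```text
t: 1.85
position: [0.5113, -0.1834, 0.1276]
orientation: [-0.055, 0.705, -0.705, 0.053]
ft_force: [-1.3, 0.2, -1.0]
opening: 0.001
```

Run:
```python
from h import *
plan(tgt('d',-.046),.11,C['d'][2])
c=bot.camera("wrist");cv2.imwrite("pics/w2.png",c["color"][:,:,::-1])
c=bot.camera("side");cv2.imwrite("pics/s2.png",cv2.resize(c["color"][150:290,210:350,::-1],None,fx=4,fy=4,interpolation=2))
c=bot.camera("top");cv2.imwrite("pics/t2.png",cv2.resize(c["color"][140:270,200:380,::-1],None,fx=4,fy=4,interpolation=2))
```

```text
t 1.85 tool shift mm [-2.1 -1.4 -1.4] F [-1.3   0.23 -1.01] pos [ 0.5113 -0.1834  0.1276]
rotvec [ 3.9000e-03 -3.1416e+00 -1.7000e-03]
rotvec [0.0011 0.     0.0025]
```

View pics/w2.png

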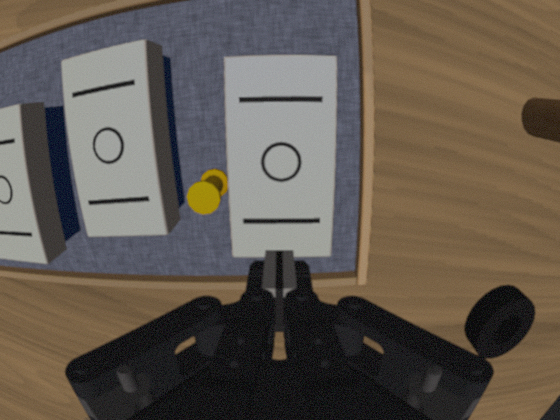

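View pics/s2.png

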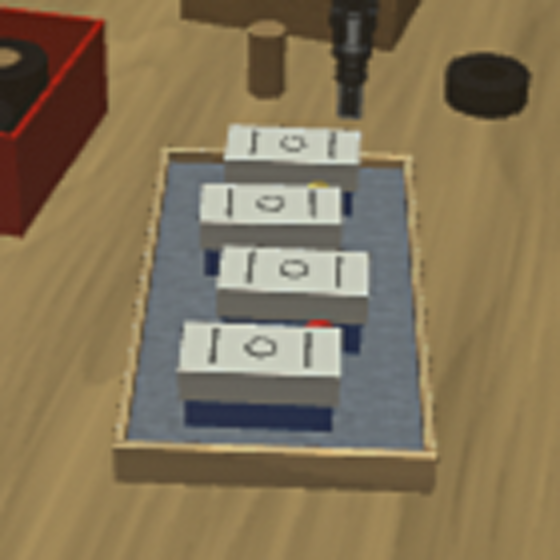

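View pics/t2.png

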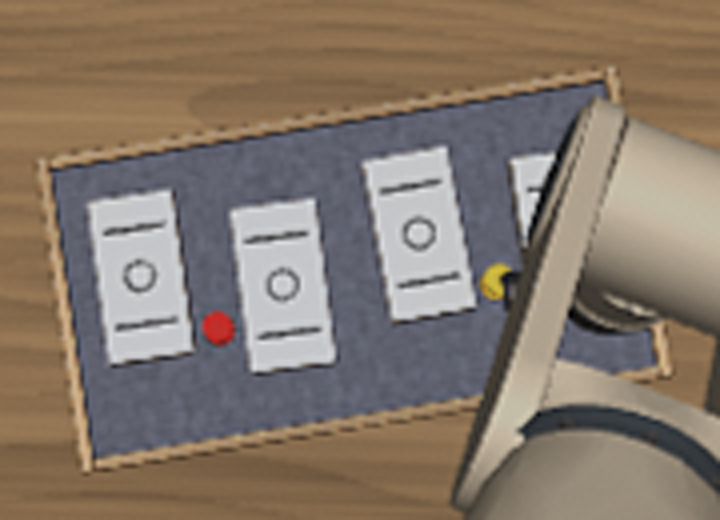

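Run:
```python
from h import *
t=bot.camera("top");w=bot.camera("wrist");s=bot.camera("side")
print(bot.get_state()["t"],bot.get_state()["ft_force"])
T=dict(a=(234.3,208.7),b=(270.2,210.7),c=(304.2,197.9),d=(340.7,197.8));S=dict(a=(275,236.6),b=(282.2,217),c=(277,200.7),d=(283.1,185.9))
W=dict(d=(281,162),c=(108,146))
for k in 'abcd':print(k,'top/side',[np.round(v,4) for v in tri(ray(t,T[k]),ray(s,S[k]))])
for k in 'cd':print(k,'top/wrist',[np.round(v,4) for v in tri(ray(t,T[k]),fray(w,W[k]))],onz(fray(w,W[k]),.081))
```

```text
2.15 [-0.3559561  -0.50867122 -0.15023594]
a top/side [array([0.5179, 0.1226, 0.0784]), np.float64(0.004)]
b top/side [array([0.5163, 0.0218, 0.0812]), np.float64(0.0009)]
c top/side [array([ 0.5545, -0.0728,  0.0782]), np.float64(0.0028)]
d top/side [array([ 0.5566, -0.1756,  0.0774]), np.float64(0.0051)]
c top/wrist [array([ 0.5548, -0.0736,  0.0746]), np.float64(0.0036)] [ 0.55459478 -0.07812091  0.081     ]
d top/wrist [array([ 0.5582, -0.1777,  0.0792]), np.float64(0.0054)] [ 0.5578054 -0.1801944  0.081    ]
```

>>> play_rows(
  increments=[
    {"dx": -1, "dy": 8, "dz": -0.5, "rx": 0, "ry": 0, "rz": 0},
    {"dx": -1, "dy": 16, "dz": -0.5, "rx": 0, "ry": 0, "rz": 0},
    {"dx": -1, "dy": 19, "dz": -0.5, "rx": 0, "ry": 0, "rz": 0},
    {"dx": -1, "dy": 20, "dz": -0.5, "rx": 0, "ry": 0, "rz": 0},
    {"dx": -1, "dy": 20, "dz": -0.5, "rx": 0, "ry": 0, "rz": 0},
  ],
)

```text
t: 2.57
position: [0.5129, -0.183, 0.1091]
orientation: [-0.054, 0.705, -0.705, 0.053]
ft_force: [-0.2, 0.1, 0.4]
opening: 0.002
```

>>> play_rows(
  increments=[
    {"dx": 0, "dy": 1, "dz": 0, "rx": 0, "ry": 0, "rz": 0},
    {"dx": 0, "dy": 2, "dz": 0, "rx": 0, "ry": 0, "rz": 0},
    {"dx": 0, "dy": 2, "dz": 0, "rx": 0, "ry": 0, "rz": 0},
  ],
)

```text
t: 2.82
position: [0.5133, -0.1831, 0.1077]
orientation: [0.053, -0.705, 0.705, -0.053]
ft_force: [0.5, -0.5, 0.8]
opening: -0.003
```

>>> play_rows(
  increments=[
    {"dx": 0, "dy": 1, "dz": 0, "rx": 0, "ry": 0, "rz": 0},
    {"dx": 0, "dy": 1, "dz": 0, "rx": 0, "ry": 0, "rz": 0},
  ],
)

```text
t: 2.98
position: [0.5133, -0.1831, 0.1067]
orientation: [0.053, -0.705, 0.705, -0.053]
ft_force: [-0.1, 0.0, -0.2]
opening: -0.001
```

>>> play_rows(
  increments=[
    {"dx": 0, "dy": 1, "dz": 0, "rx": 0, "ry": 0, "rz": 0},
    {"dx": 0, "dy": 1, "dz": 0, "rx": 0, "ry": 0, "rz": 0},
  ],
)

```text
t: 3.15
position: [0.5132, -0.1831, 0.1056]
orientation: [-0.053, 0.705, -0.705, 0.053]
ft_force: [0.1, -0.4, 0.1]
opening: 0.003
```

>>> play_rows(
  increments=[
    {"dx": 0, "dy": 1, "dz": 0, "rx": 0, "ry": 0, "rz": 0},
    {"dx": 0, "dy": 1, "dz": 0, "rx": 0, "ry": 0, "rz": 0},
  ],
)

```text
t: 3.32
position: [0.5132, -0.1831, 0.1046]
orientation: [-0.053, 0.705, -0.705, 0.053]
ft_force: [-0.4, 0.3, 0.3]
opening: -0.001
```

>>> play_rows(
  increments=[
    {"dx": 0, "dy": 1, "dz": 0, "rx": 0, "ry": 0, "rz": 0},
    {"dx": 0, "dy": 1, "dz": 0, "rx": 0, "ry": 0, "rz": 0},
  ],
)

```text
t: 3.48
position: [0.5132, -0.1831, 0.1035]
orientation: [-0.053, 0.705, -0.705, 0.053]
ft_force: [0.1, 0.0, 0.2]
opening: 0.002
```

>>> play_rows(
  increments=[
    {"dx": 0, "dy": 1, "dz": 0, "rx": 0, "ry": 0, "rz": 0},
    {"dx": 0, "dy": 1, "dz": 0, "rx": 0, "ry": 0, "rz": 0},
  ],
)

```text
t: 3.65
position: [0.5132, -0.1831, 0.1026]
orientation: [-0.053, 0.705, -0.705, 0.053]
ft_force: [-0.3, 1.0, -0.3]
opening: 0.002
```

>>> play_rows(
  increments=[
    {"dx": 0, "dy": 1, "dz": 0, "rx": 0, "ry": 0, "rz": 0},
    {"dx": 0, "dy": 1, "dz": 0, "rx": 0, "ry": 0, "rz": 0},
  ],
)

```text
t: 3.82
position: [0.5132, -0.1831, 0.1015]
orientation: [-0.053, 0.705, -0.705, 0.053]
ft_force: [0.0, 1.2, -0.5]
opening: 0.002
```

>>> play_rows(
  increments=[
    {"dx": 0, "dy": 1, "dz": 0, "rx": 0, "ry": 0, "rz": 0},
    {"dx": 0, "dy": 1, "dz": 0, "rx": 0, "ry": 0, "rz": 0},
  ],
)

```text
t: 3.98
position: [0.5132, -0.1831, 0.1006]
orientation: [-0.053, 0.705, -0.705, 0.053]
ft_force: [-0.5, -0.1, -0.2]
opening: 0.002
```

>>> play_rows(
  increments=[
    {"dx": 0, "dy": 1, "dz": 0, "rx": 0, "ry": 0, "rz": 0},
    {"dx": 0, "dy": 1, "dz": 0, "rx": 0, "ry": 0, "rz": 0},
  ],
)

```text
t: 4.15
position: [0.5132, -0.1831, 0.0996]
orientation: [-0.053, 0.705, -0.705, 0.053]
ft_force: [-0.4, 0.3, -1.1]
opening: 0.002
```

Run:
```python
from h import *
plan(tgt('d',-.046),.08)
c=bot.camera("wrist");cv2.imwrite("pics/w3.png",c["color"][:,:,::-1])
c=bot.camera("side");cv2.imwrite("pics/s3.png",cv2.resize(c["color"][150:250,230:330,::-1],None,fx=6,fy=6,interpolation=2))
```

```text
t 4.15 tool shift mm [-0.2  0.6 -1.3] F [-0.45  0.3  -1.05] pos [ 0.5132 -0.1831  0.0996]
```

View pics/s3.png

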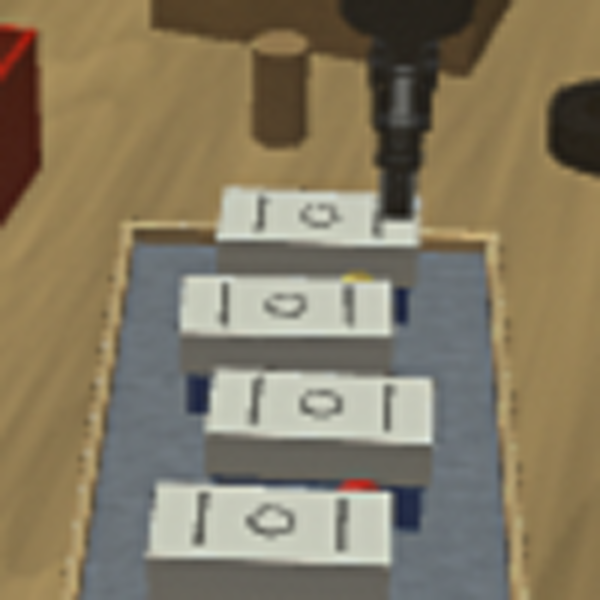

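View pics/w3.png

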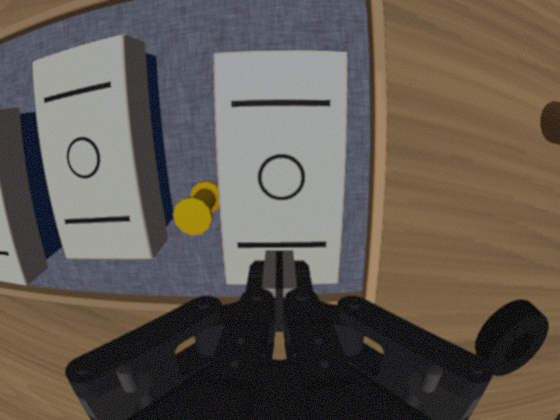

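The fingertip is just above lid d, past its near bar (side view tip about (397,215), wrist view (279,252)). I'll keep going down.

>>> play_rows(
  increments=[
    {"dx": 0, "dy": 1, "dz": 0, "rx": 0, "ry": 0, "rz": 0},
    {"dx": 0, "dy": 1, "dz": 0, "rx": 0, "ry": 0, "rz": 0},
  ],
)

```text
t: 4.42
position: [0.5132, -0.1831, 0.0986]
orientation: [-0.053, 0.705, -0.705, 0.053]
ft_force: [0.0, -0.1, 0.3]
opening: -0.0
```

>>> play_rows(
  increments=[
    {"dx": 0, "dy": 1, "dz": 0, "rx": 0, "ry": 0, "rz": 0},
    {"dx": 0, "dy": 1, "dz": 0, "rx": 0, "ry": 0, "rz": 0},
  ],
)

```text
t: 4.58
position: [0.5132, -0.1831, 0.0976]
orientation: [-0.053, 0.705, -0.705, 0.053]
ft_force: [0.4, -0.2, -0.0]
opening: -0.005
```

>>> play_rows(
  increments=[
    {"dx": 0, "dy": 1, "dz": 0, "rx": 0, "ry": 0, "rz": 0},
    {"dx": 0, "dy": 1, "dz": 0, "rx": 0, "ry": 0, "rz": 0},
  ],
)

```text
t: 4.75
position: [0.5132, -0.1831, 0.0965]
orientation: [-0.053, 0.705, -0.705, 0.053]
ft_force: [-0.1, 0.1, -0.5]
opening: -0.004
```

>>> play_rows(
  increments=[
    {"dx": 0, "dy": 1, "dz": 0, "rx": 0, "ry": 0, "rz": 0},
    {"dx": 0, "dy": 1, "dz": 0, "rx": 0, "ry": 0, "rz": 0},
  ],
)

```text
t: 4.92
position: [0.5133, -0.1831, 0.0961]
orientation: [0.053, -0.705, 0.705, -0.053]
ft_force: [-2.7, 1.2, 9.4]
opening: 0.002
```

Firm 9 N after under 0.5 mm of give, so lid d is seated. Contact came at tip z of about 0.0773, which matches my triangulation. I'm backing off and moving to c, with finer steps near contact.

>>> play_rows(
  increments=[
    {"dx": 0, "dy": -8, "dz": 0, "rx": 0, "ry": 0, "rz": 0},
    {"dx": 0, "dy": -20, "dz": 0, "rx": 0, "ry": 0, "rz": 0},
    {"dx": 0, "dy": -23, "dz": 0, "rx": 0, "ry": 0, "rz": 0},
  ],
)

```text
t: 5.17
position: [0.5142, -0.1835, 0.1207]
orientation: [0.053, -0.705, 0.705, -0.054]
ft_force: [0.7, -0.0, 0.2]
opening: -0.001
```

Run:
```python
from h import *
plan(tgt('c',-.046),.082,C['c'][2])
```

```text
t 5.17 tool shift mm [ -11.4   19.6 -101. ] F [ 0.7  -0.02  0.2 ] pos [ 0.5142 -0.1835  0.1207]
rotvec [ 3.0000e-03  3.0882e+00 -1.7000e-03]
rotvec [-0.0011 -0.0534 -0.002 ]
```

>>> play_rows(
  increments=[
    {"dx": -4, "dy": 0, "dz": -33, "rx": 0, "ry": -0.02, "rz": 0},
    {"dx": -8, "dy": 0, "dz": -66, "rx": 0, "ry": -0.05, "rz": 0},
    {"dx": -11, "dy": 0, "dz": -100, "rx": 0, "ry": -0.05, "rz": 0},
    {"dx": -11, "dy": 8, "dz": -101, "rx": 0, "ry": -0.05, "rz": 0},
    {"dx": -11, "dy": 14, "dz": -101, "rx": 0, "ry": -0.05, "rz": 0},
    {"dx": -11, "dy": 14, "dz": -101, "rx": 0, "ry": -0.05, "rz": 0},
  ],
)

```text
t: 5.67
position: [0.5086, -0.0816, 0.104]
orientation: [0.072, -0.704, 0.704, -0.071]
ft_force: [-0.0, -0.1, -1.7]
opening: -0.001
```

Run:
```python
from h import *
plan(tgt('c',-.046),.0815,C['c'][2])
```

```text
t 5.67 tool shift mm [-1.7  3.5  0.6] F [-0.04 -0.12 -1.72] pos [ 0.5086 -0.0816  0.104 ]
rotvec [-1.4000e-03  3.1392e+00  1.0000e-04]
rotvec [ 0.0001 -0.0024  0.0009]
```

>>> play_rows(
  increments=[
    {"dx": -1, "dy": 1.5, "dz": 0, "rx": 0, "ry": 0, "rz": 0},
    {"dx": -1, "dy": 3, "dz": 0, "rx": 0, "ry": 0, "rz": 0},
    {"dx": -1, "dy": 3, "dz": 0, "rx": 0, "ry": 0, "rz": 0},
  ],
)

```text
t: 5.92
position: [0.5101, -0.0823, 0.1016]
orientation: [0.07, -0.704, 0.704, -0.07]
ft_force: [-0.3, 0.1, -0.3]
opening: 0.002
```

>>> play_rows(
  increments=[
    {"dx": 0, "dy": 0.5, "dz": 0, "rx": 0, "ry": 0, "rz": 0},
    {"dx": 0, "dy": 0.5, "dz": 0, "rx": 0, "ry": 0, "rz": 0},
  ],
)

```text
t: 6.08
position: [0.51, -0.0819, 0.1012]
orientation: [0.071, -0.704, 0.704, -0.071]
ft_force: [0.8, 0.6, -0.8]
opening: -0.006
```

>>> play_rows(
  increments=[
    {"dx": 0, "dy": 0.5, "dz": 0, "rx": 0, "ry": 0, "rz": 0},
    {"dx": 0, "dy": 0.5, "dz": 0, "rx": 0, "ry": 0, "rz": 0},
  ],
)

```text
t: 6.25
position: [0.51, -0.0816, 0.1007]
orientation: [0.071, -0.704, 0.704, -0.071]
ft_force: [0.3, -0.3, -0.1]
opening: 0.001
```

>>> play_rows(
  increments=[
    {"dx": 0, "dy": 0.5, "dz": 0, "rx": 0, "ry": 0, "rz": 0},
    {"dx": 0, "dy": 0.5, "dz": 0, "rx": 0, "ry": 0, "rz": 0},
  ],
)

```text
t: 6.42
position: [0.5099, -0.0814, 0.1002]
orientation: [-0.071, 0.704, -0.704, 0.071]
ft_force: [-0.2, 0.3, -0.1]
opening: -0.0
```

>>> play_rows(
  increments=[
    {"dx": 0, "dy": 0.5, "dz": 0, "rx": 0, "ry": 0, "rz": 0},
    {"dx": 0, "dy": 0.5, "dz": 0, "rx": 0, "ry": 0, "rz": 0},
  ],
)

```text
t: 6.58
position: [0.5099, -0.0813, 0.0997]
orientation: [-0.071, 0.704, -0.704, 0.071]
ft_force: [-0.2, -0.5, 0.3]
opening: -0.002
```

>>> play_rows(
  increments=[
    {"dx": 0, "dy": 0.5, "dz": 0, "rx": 0, "ry": 0, "rz": 0},
    {"dx": 0, "dy": 0.5, "dz": 0, "rx": 0, "ry": 0, "rz": 0},
  ],
)

```text
t: 6.75
position: [0.5099, -0.0814, 0.0991]
orientation: [-0.071, 0.704, -0.704, 0.071]
ft_force: [0.5, 0.3, 0.1]
opening: 0.002
```

>>> play_rows(
  increments=[
    {"dx": 0, "dy": 0.4, "dz": 0, "rx": 0, "ry": 0, "rz": 0},
    {"dx": 0, "dy": 0.4, "dz": 0, "rx": 0, "ry": 0, "rz": 0},
  ],
)

```text
t: 6.92
position: [0.51, -0.0814, 0.0987]
orientation: [-0.071, 0.704, -0.704, 0.071]
ft_force: [-0.5, 0.5, -0.0]
opening: 0.0
```

>>> play_rows(
  increments=[
    {"dx": 0, "dy": 0.5, "dz": 0, "rx": 0, "ry": 0, "rz": 0},
    {"dx": 0, "dy": 0.5, "dz": 0, "rx": 0, "ry": 0, "rz": 0},
  ],
)

```text
t: 7.08
position: [0.5099, -0.0814, 0.0982]
orientation: [-0.071, 0.704, -0.704, 0.071]
ft_force: [-1.2, 0.5, 0.1]
opening: 0.0
```

>>> play_rows(
  increments=[
    {"dx": 0, "dy": 0.4, "dz": 0, "rx": 0, "ry": 0, "rz": 0},
    {"dx": 0, "dy": 0.4, "dz": 0, "rx": 0, "ry": 0, "rz": 0},
  ],
)

```text
t: 7.25
position: [0.5099, -0.0814, 0.0978]
orientation: [-0.071, 0.704, -0.704, 0.071]
ft_force: [-0.3, -0.6, 0.2]
opening: 0.001
```

>>> play_rows(
  increments=[
    {"dx": 0, "dy": 0.5, "dz": 0, "rx": 0, "ry": 0, "rz": 0},
    {"dx": 0, "dy": 0.5, "dz": 0, "rx": 0, "ry": 0, "rz": 0},
  ],
)

```text
t: 7.42
position: [0.5099, -0.0814, 0.0973]
orientation: [-0.071, 0.704, -0.704, 0.071]
ft_force: [-0.8, -0.2, -0.4]
opening: -0.0
```

>>> play_rows(
  increments=[
    {"dx": 0, "dy": 0.4, "dz": 0, "rx": 0, "ry": 0, "rz": 0},
    {"dx": 0, "dy": 0.4, "dz": 0, "rx": 0, "ry": 0, "rz": 0},
  ],
)

```text
t: 7.58
position: [0.51, -0.0814, 0.0971]
orientation: [-0.071, 0.704, -0.704, 0.071]
ft_force: [-0.9, -1.2, 0.4]
opening: -0.001
```

>>> play_rows(
  increments=[
    {"dx": 0, "dy": 0.5, "dz": 0, "rx": 0, "ry": 0, "rz": 0},
    {"dx": 0, "dy": 0.5, "dz": 0, "rx": 0, "ry": 0, "rz": 0},
  ],
)

```text
t: 7.75
position: [0.51, -0.0815, 0.0969]
orientation: [0.071, -0.704, 0.704, -0.071]
ft_force: [-2.5, 1.2, 8.9]
opening: -0.001
```

>>> play_rows(
  increments=[
    {"dx": 0, "dy": 0.4, "dz": 0, "rx": 0, "ry": 0, "rz": 0},
    {"dx": 0, "dy": 0.4, "dz": 0, "rx": 0, "ry": 0, "rz": 0},
  ],
)

```text
t: 7.92
position: [0.51, -0.0814, 0.0966]
orientation: [0.071, -0.704, 0.704, -0.071]
ft_force: [-2.9, 0.6, 9.8]
opening: -0.004
```

Run:
```python
from h import *
plan(tgt('c',-.046),.08)
c=bot.camera("side");cv2.imwrite("pics/s4.png",cv2.resize(c["color"][150:250,230:330,::-1],None,fx=6,fy=6,interpolation=2))
```

```text
t 7.92 tool shift mm [-0.2 -2.4  0.6] F [-2.94  0.65  9.85] pos [ 0.51   -0.0814  0.0966]
```

View pics/s4.png

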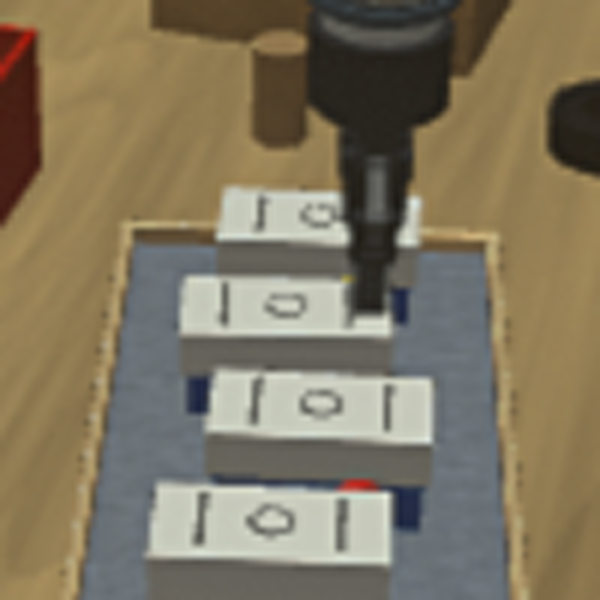

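Lid c is firm too: about 9 N at tip z 0.078 and level in the picture. Next is b, which triangulates to 0.081.

>>> play_rows(
  increments=[
    {"dx": 0, "dy": -8, "dz": 0, "rx": 0, "ry": 0, "rz": 0},
    {"dx": 0, "dy": -20, "dz": 0, "rx": 0, "ry": 0, "rz": 0},
    {"dx": 0, "dy": -23, "dz": 0, "rx": 0, "ry": 0, "rz": 0},
    {"dx": 0, "dy": -23, "dz": 0, "rx": 0, "ry": 0, "rz": 0},
  ],
)

```text
t: 8.3
position: [0.5107, -0.0816, 0.1201]
orientation: [0.07, -0.703, 0.704, -0.072]
ft_force: [0.3, -0.4, -0.3]
opening: -0.0
```

Run:
```python
from h import *
plan(tgt('b',-.046),.085,C['b'][2])
```

```text
t 8.30 tool shift mm [  19.5   16.  -102.4] F [ 0.33 -0.39 -0.29] pos [ 0.5107 -0.0816  0.1201]
rotvec [-3.0000e-03 -3.0927e+00  1.0000e-03]
rotvec [-0.0007  0.0489 -0.0019]
```

>>> play_rows(
  increments=[
    {"dx": 7, "dy": 0, "dz": -33, "rx": 0, "ry": 0.02, "rz": 0},
    {"dx": 14, "dy": 0, "dz": -66, "rx": 0, "ry": 0.05, "rz": 0},
    {"dx": 19.5, "dy": 0, "dz": -100, "rx": 0, "ry": 0.05, "rz": 0},
    {"dx": 19.5, "dy": 8, "dz": -102.5, "rx": 0, "ry": 0.05, "rz": 0},
    {"dx": 19.5, "dy": 14, "dz": -102.5, "rx": 0, "ry": 0.05, "rz": 0},
    {"dx": 19.5, "dy": 15, "dz": -102.5, "rx": 0, "ry": 0.05, "rz": 0},
    {"dx": 19.5, "dy": 15, "dz": -102.5, "rx": 0, "ry": 0.05, "rz": 0},
  ],
)

```text
t: 8.88
position: [0.4705, 0.0145, 0.1035]
orientation: [0.054, -0.705, 0.705, -0.053]
ft_force: [-0.8, -0.5, 0.1]
opening: -0.002
```

>>> play_rows(
  increments=[
    {"dx": 0, "dy": 0.5, "dz": 0, "rx": 0, "ry": 0, "rz": 0},
    {"dx": 0, "dy": 1, "dz": 0, "rx": 0, "ry": 0, "rz": 0},
    {"dx": 0, "dy": 1, "dz": 0, "rx": 0, "ry": 0, "rz": 0},
  ],
)

```text
t: 9.13
position: [0.4708, 0.0145, 0.1031]
orientation: [0.053, -0.705, 0.705, -0.053]
ft_force: [-0.1, 0.2, -0.3]
opening: -0.001
```

>>> play_rows(
  increments=[
    {"dx": 0, "dy": 0.5, "dz": 0, "rx": 0, "ry": 0, "rz": 0},
    {"dx": 0, "dy": 1, "dz": 0, "rx": 0, "ry": 0, "rz": 0},
    {"dx": 0, "dy": 1, "dz": 0, "rx": 0, "ry": 0, "rz": 0},
  ],
)

```text
t: 9.38
position: [0.4705, 0.015, 0.1021]
orientation: [0.053, -0.705, 0.705, -0.053]
ft_force: [-0.8, 0.8, -0.4]
opening: -0.004
```

>>> play_rows(
  increments=[
    {"dx": 0, "dy": 0.5, "dz": 0, "rx": 0, "ry": 0, "rz": 0},
    {"dx": 0, "dy": 0.5, "dz": 0, "rx": 0, "ry": 0, "rz": 0},
  ],
)

```text
t: 9.55
position: [0.4704, 0.0151, 0.1016]
orientation: [-0.053, 0.705, -0.705, 0.053]
ft_force: [0.5, -0.2, -0.3]
opening: -0.001
```

>>> play_rows(
  increments=[
    {"dx": 0, "dy": 0.5, "dz": 0, "rx": 0, "ry": 0, "rz": 0},
    {"dx": 0, "dy": 0.5, "dz": 0, "rx": 0, "ry": 0, "rz": 0},
  ],
)

```text
t: 9.72
position: [0.4704, 0.0152, 0.1011]
orientation: [-0.053, 0.705, -0.705, 0.053]
ft_force: [-0.4, -0.2, 0.2]
opening: 0.004
```

>>> play_rows(
  increments=[
    {"dx": 0, "dy": 0.4, "dz": 0, "rx": 0, "ry": 0, "rz": 0},
    {"dx": 0, "dy": 0.4, "dz": 0, "rx": 0, "ry": 0, "rz": 0},
  ],
)

```text
t: 9.88
position: [0.4704, 0.0152, 0.1007]
orientation: [0.053, -0.705, 0.705, -0.053]
ft_force: [0.4, 0.4, -0.2]
opening: -0.002
```

>>> play_rows(
  increments=[
    {"dx": 0, "dy": 0.5, "dz": 0, "rx": 0, "ry": 0, "rz": 0},
    {"dx": 0, "dy": 0.5, "dz": 0, "rx": 0, "ry": 0, "rz": 0},
  ],
)

```text
t: 10.05
position: [0.4704, 0.0152, 0.1002]
orientation: [-0.053, 0.705, -0.705, 0.053]
ft_force: [0.1, 0.4, -0.8]
opening: 0.003
```

>>> play_rows(
  increments=[
    {"dx": 0, "dy": 0.4, "dz": 0, "rx": 0, "ry": 0, "rz": 0},
    {"dx": 0, "dy": 0.4, "dz": 0, "rx": 0, "ry": 0, "rz": 0},
  ],
)

```text
t: 10.22
position: [0.4704, 0.0151, 0.0997]
orientation: [0.053, -0.705, 0.705, -0.053]
ft_force: [-1.2, 1.0, -0.5]
opening: 0.002
```

>>> play_rows(
  increments=[
    {"dx": 0, "dy": 0.5, "dz": 0, "rx": 0, "ry": 0, "rz": 0},
    {"dx": 0, "dy": 0.5, "dz": 0, "rx": 0, "ry": 0, "rz": 0},
  ],
)

```text
t: 10.38
position: [0.4704, 0.0151, 0.0995]
orientation: [0.053, -0.705, 0.705, -0.053]
ft_force: [-0.4, -0.7, 2.9]
opening: -0.001
```

>>> play_rows(
  increments=[
    {"dx": 0, "dy": 0.4, "dz": 0, "rx": 0, "ry": 0, "rz": 0},
    {"dx": 0, "dy": 0.4, "dz": 0, "rx": 0, "ry": 0, "rz": 0},
  ],
)

```text
t: 10.55
position: [0.4705, 0.0151, 0.0993]
orientation: [0.053, -0.705, 0.705, -0.053]
ft_force: [-3.1, -0.1, 9.3]
opening: 0.002
```

Lid b is firm as well (9.3 N after 0.2 mm). Lid a should be the loose one, so I'm going there to actually rock it.

>>> play_rows(
  increments=[
    {"dx": 0, "dy": -8, "dz": 0, "rx": 0, "ry": 0, "rz": 0},
    {"dx": 0, "dy": -18, "dz": 0, "rx": 0, "ry": 0, "rz": 0},
    {"dx": 0, "dy": -20, "dz": 0, "rx": 0, "ry": 0, "rz": 0},
    {"dx": 0, "dy": -20, "dz": 0, "rx": 0, "ry": 0, "rz": 0},
  ],
)

```text
t: 10.88
position: [0.4712, 0.0152, 0.12]
orientation: [0.053, -0.705, 0.705, -0.054]
ft_force: [-0.1, 0.6, 0.1]
opening: 0.001
```

Run:
```python
from h import *
plan(tgt('a',-.046),.083,C['a'][2])
```

```text
t 10.88 tool shift mm [-17.8  18.1 -97.9] F [-0.13  0.57  0.06] pos [0.4712 0.0152 0.12  ]
rotvec [ 3.4000e-03  3.1214e+00 -5.0000e-04]
rotvec [-0.0003 -0.0202 -0.0022]
```

>>> play_rows(
  increments=[
    {"dx": -6, "dy": 0, "dz": -33, "rx": 0, "ry": -0.02, "rz": 0},
    {"dx": -12, "dy": 0, "dz": -66, "rx": 0, "ry": -0.02, "rz": 0},
    {"dx": -17.5, "dy": 0, "dz": -96, "rx": 0, "ry": -0.02, "rz": 0},
    {"dx": -17.5, "dy": 8, "dz": -98, "rx": 0, "ry": -0.02, "rz": 0},
    {"dx": -17.5, "dy": 14, "dz": -98, "rx": 0, "ry": -0.02, "rz": 0},
    {"dx": -17.5, "dy": 17, "dz": -98, "rx": 0, "ry": -0.02, "rz": 0},
    {"dx": -17.5, "dy": 17, "dz": -98, "rx": 0, "ry": -0.02, "rz": 0},
  ],
)

```text
t: 11.47
position: [0.4721, 0.1137, 0.1009]
orientation: [0.061, -0.704, 0.705, -0.059]
ft_force: [-0.8, -1.1, -0.5]
opening: -0.001
```

>>> play_rows(
  increments=[
    {"dx": 0, "dy": 0.5, "dz": 0, "rx": 0, "ry": 0, "rz": 0},
    {"dx": 0, "dy": 1, "dz": 0, "rx": 0, "ry": 0, "rz": 0},
    {"dx": 0, "dy": 1, "dz": 0, "rx": 0, "ry": 0, "rz": 0},
  ],
)

```text
t: 11.72
position: [0.4731, 0.114, 0.101]
orientation: [0.06, -0.705, 0.705, -0.06]
ft_force: [-0.2, -1.6, 1.0]
opening: 0.002
```

>>> play_rows(
  increments=[
    {"dx": 0, "dy": 0.5, "dz": 0, "rx": 0, "ry": 0, "rz": 0},
    {"dx": 0, "dy": 1, "dz": 0, "rx": 0, "ry": 0, "rz": 0},
    {"dx": 0, "dy": 1, "dz": 0, "rx": 0, "ry": 0, "rz": 0},
  ],
)

```text
t: 11.97
position: [0.4731, 0.1145, 0.1]
orientation: [-0.06, 0.705, -0.705, 0.06]
ft_force: [0.4, 0.3, -0.2]
opening: -0.001
```

Run:
```python
from h import *
plan(tgt('a',-.046),.083,C['a'][2])
c=bot.camera("side");cv2.imwrite("pics/s5.png",cv2.resize(c["color"][190:290,230:330,::-1],None,fx=6,fy=6,interpolation=2))
```

```text
t 11.97 tool shift mm [-1.1 -2.   0. ] F [ 0.39  0.29 -0.17] pos [0.4731 0.1145 0.1   ]
rotvec [ 3.0000e-04  3.1411e+00 -0.0000e+00]
rotvec [-0.     -0.0005 -0.0002]
```

View pics/s5.png

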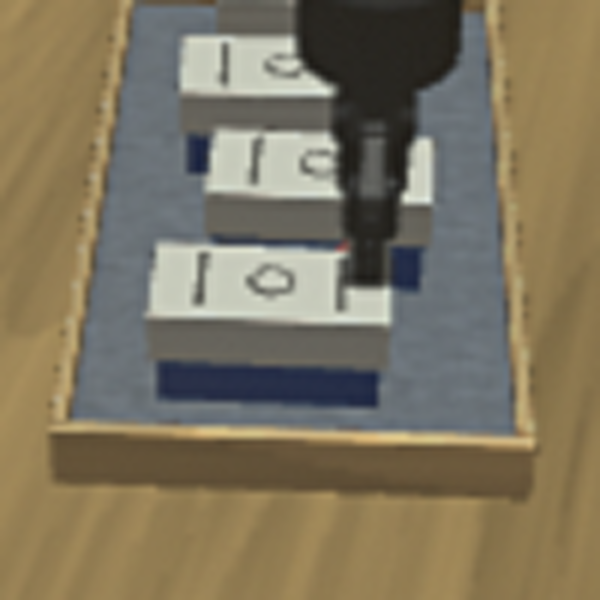

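>>> play_rows(
  increments=[
    {"dx": 0, "dy": 0.5, "dz": 0, "rx": 0, "ry": 0, "rz": 0},
    {"dx": 0, "dy": 0.5, "dz": 0, "rx": 0, "ry": 0, "rz": 0},
  ],
)

```text
t: 12.18
position: [0.473, 0.1147, 0.0994]
orientation: [0.06, -0.705, 0.705, -0.06]
ft_force: [0.5, 0.3, -0.1]
opening: 0.002
```

>>> play_rows(
  increments=[
    {"dx": 0, "dy": 0.5, "dz": 0, "rx": 0, "ry": 0, "rz": 0},
    {"dx": 0, "dy": 0.5, "dz": 0, "rx": 0, "ry": 0, "rz": 0},
  ],
)

```text
t: 12.35
position: [0.473, 0.1147, 0.0989]
orientation: [0.06, -0.705, 0.705, -0.06]
ft_force: [0.7, 0.5, 0.6]
opening: -0.003
```

>>> play_rows(
  increments=[
    {"dx": 0, "dy": 0.5, "dz": 0, "rx": 0, "ry": 0, "rz": 0},
    {"dx": 0, "dy": 0.5, "dz": 0, "rx": 0, "ry": 0, "rz": 0},
  ],
)

```text
t: 12.52
position: [0.473, 0.1147, 0.0983]
orientation: [-0.06, 0.705, -0.705, 0.06]
ft_force: [-0.2, 0.1, -0.7]
opening: 0.003
```

>>> play_rows(
  increments=[
    {"dx": 0, "dy": 0.4, "dz": 0, "rx": 0, "ry": 0, "rz": 0},
    {"dx": 0, "dy": 0.4, "dz": 0, "rx": 0, "ry": 0, "rz": 0},
  ],
)

```text
t: 12.68
position: [0.473, 0.1146, 0.098]
orientation: [0.06, -0.705, 0.705, -0.06]
ft_force: [-0.1, -0.7, -0.8]
opening: -0.001
```

>>> play_rows(
  increments=[
    {"dx": 0, "dy": 0.5, "dz": 0, "rx": 0, "ry": 0, "rz": 0},
    {"dx": 0, "dy": 0.5, "dz": 0, "rx": 0, "ry": 0, "rz": 0},
  ],
)

```text
t: 12.85
position: [0.473, 0.1146, 0.0975]
orientation: [-0.06, 0.705, -0.705, 0.06]
ft_force: [0.0, 0.0, -0.4]
opening: -0.001
```

>>> play_rows(
  increments=[
    {"dx": 0, "dy": 0.4, "dz": 0, "rx": 0, "ry": 0, "rz": 0},
    {"dx": 0, "dy": 0.4, "dz": 0, "rx": 0, "ry": 0, "rz": 0},
  ],
)

```text
t: 13.02
position: [0.473, 0.1146, 0.0971]
orientation: [0.06, -0.705, 0.705, -0.06]
ft_force: [0.5, 0.9, 0.1]
opening: 0.001
```

>>> play_rows(
  increments=[
    {"dx": 0, "dy": 0.5, "dz": 0, "rx": 0, "ry": 0, "rz": 0},
    {"dx": 0, "dy": 0.5, "dz": 0, "rx": 0, "ry": 0, "rz": 0},
  ],
)

```text
t: 13.18
position: [0.4729, 0.1146, 0.0965]
orientation: [0.06, -0.705, 0.705, -0.06]
ft_force: [-0.2, -0.3, -0.0]
opening: 0.003
```

>>> play_rows(
  increments=[
    {"dx": 0, "dy": 0.4, "dz": 0, "rx": 0, "ry": 0, "rz": 0},
    {"dx": 0, "dy": 0.4, "dz": 0, "rx": 0, "ry": 0, "rz": 0},
  ],
)

```text
t: 13.35
position: [0.4729, 0.1146, 0.0961]
orientation: [0.06, -0.705, 0.705, -0.06]
ft_force: [0.1, 0.6, -0.7]
opening: -0.001
```

>>> play_rows(
  increments=[
    {"dx": 0, "dy": 0.4, "dz": 0, "rx": 0, "ry": 0, "rz": 0},
    {"dx": 0, "dy": 0.4, "dz": 0, "rx": 0, "ry": 0, "rz": 0},
  ],
)

```text
t: 13.52
position: [0.473, 0.1146, 0.0958]
orientation: [0.06, -0.705, 0.705, -0.06]
ft_force: [0.8, 0.9, -0.7]
opening: -0.0
```

>>> play_rows(
  increments=[
    {"dx": 0, "dy": 0.5, "dz": 0, "rx": 0, "ry": 0, "rz": 0},
    {"dx": 0, "dy": 0.5, "dz": 0, "rx": 0, "ry": 0, "rz": 0},
  ],
)

```text
t: 13.68
position: [0.473, 0.1146, 0.0953]
orientation: [-0.06, 0.705, -0.705, 0.06]
ft_force: [-0.1, -0.2, 0.3]
opening: 0.002
```

>>> play_rows(
  increments=[
    {"dx": 0, "dy": 0.5, "dz": 0, "rx": 0, "ry": 0, "rz": 0},
    {"dx": 0, "dy": 0.5, "dz": 0, "rx": 0, "ry": 0, "rz": 0},
  ],
)

```text
t: 13.85
position: [0.473, 0.1146, 0.0948]
orientation: [0.06, -0.705, 0.705, -0.06]
ft_force: [0.1, 0.6, 1.0]
opening: -0.004
```

Run:
```python
from h import *
plan(tgt('a',-.046),.083)
c=bot.camera("side");cv2.imwrite("pics/s6.png",cv2.resize(c["color"][190:290,230:330,::-1],None,fx=6,fy=6,interpolation=2))
c=bot.camera("wrist");cv2.imwrite("pics/w6.png",c["color"][:,:,::-1])
```

```text
t 13.85 tool shift mm [-1.2 -7.2  0.2] F [0.1  0.57 1.03] pos [0.473  0.1146 0.0948]
```

View pics/s6.png

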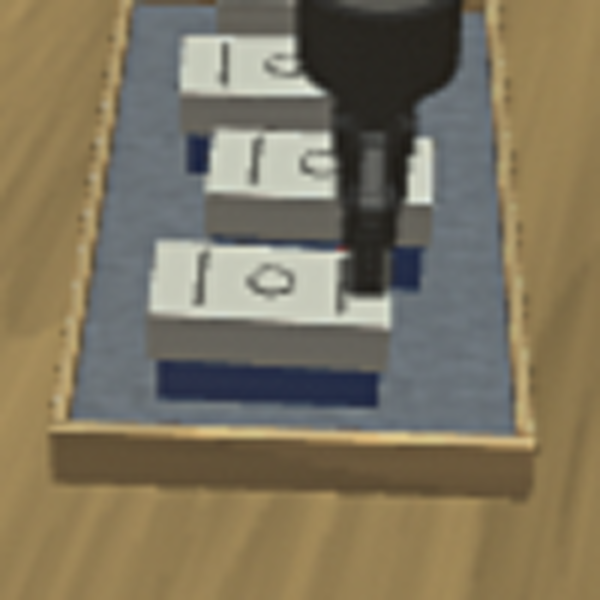

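View pics/w6.png

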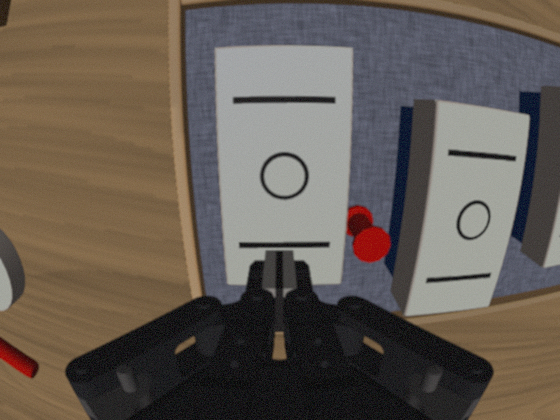

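The lid seems to be starting to tilt, with its right end slightly lower at 1 N or less. I'm continuing down.

>>> play_rows(
  increments=[
    {"dx": 0, "dy": 0.5, "dz": 0, "rx": 0, "ry": 0, "rz": 0},
    {"dx": 0, "dy": 1, "dz": 0, "rx": 0, "ry": 0, "rz": 0},
  ],
)

```text
t: 14.12
position: [0.4729, 0.1146, 0.0938]
orientation: [-0.06, 0.705, -0.705, 0.06]
ft_force: [-0.5, -0.5, 0.9]
opening: -0.001
```

>>> play_rows(
  increments=[
    {"dx": 0, "dy": 0.5, "dz": 0, "rx": 0, "ry": 0, "rz": 0},
    {"dx": 0, "dy": 0.5, "dz": 0, "rx": 0, "ry": 0, "rz": 0},
  ],
)

```text
t: 14.28
position: [0.4729, 0.1146, 0.0932]
orientation: [0.06, -0.705, 0.705, -0.06]
ft_force: [-0.6, -0.0, 0.9]
opening: -0.002
```

>>> play_rows(
  increments=[
    {"dx": 0, "dy": 0.5, "dz": 0, "rx": 0, "ry": 0, "rz": 0},
    {"dx": 0, "dy": 0.5, "dz": 0, "rx": 0, "ry": 0, "rz": 0},
  ],
)

```text
t: 14.45
position: [0.4729, 0.1146, 0.0927]
orientation: [0.06, -0.705, 0.705, -0.06]
ft_force: [-0.6, -0.8, 0.9]
opening: 0.004
```

Steady 0.9 N with continued travel means the lid is tipping. I'm carrying on to the stop.

>>> play_rows(
  increments=[
    {"dx": 0, "dy": 0.5, "dz": 0, "rx": 0, "ry": 0, "rz": 0},
    {"dx": 0, "dy": 0.5, "dz": 0, "rx": 0, "ry": 0, "rz": 0},
  ],
)

```text
t: 14.62
position: [0.4729, 0.1146, 0.0922]
orientation: [0.06, -0.705, 0.705, -0.06]
ft_force: [-1.8, -0.0, 1.2]
opening: 0.0
```

>>> play_rows(
  increments=[
    {"dx": 0, "dy": 0.5, "dz": 0, "rx": 0, "ry": 0, "rz": 0},
    {"dx": 0, "dy": 0.5, "dz": 0, "rx": 0, "ry": 0, "rz": 0},
  ],
)

```text
t: 14.78
position: [0.4729, 0.1146, 0.0917]
orientation: [-0.06, 0.705, -0.705, 0.06]
ft_force: [-1.3, -0.6, 1.5]
opening: 0.001
```

>>> play_rows(
  increments=[
    {"dx": 0, "dy": 0.5, "dz": 0, "rx": 0, "ry": 0, "rz": 0},
    {"dx": 0, "dy": 0.5, "dz": 0, "rx": 0, "ry": 0, "rz": 0},
  ],
)

```text
t: 14.95
position: [0.4729, 0.1146, 0.0912]
orientation: [0.06, -0.705, 0.705, -0.06]
ft_force: [-1.1, -0.1, 1.1]
opening: 0.002
```

>>> play_rows(
  increments=[
    {"dx": 0, "dy": 0.5, "dz": 0, "rx": 0, "ry": 0, "rz": 0},
    {"dx": 0, "dy": 0.5, "dz": 0, "rx": 0, "ry": 0, "rz": 0},
  ],
)

```text
t: 15.12
position: [0.4729, 0.1146, 0.0907]
orientation: [0.06, -0.705, 0.705, -0.06]
ft_force: [-1.6, -0.9, 1.6]
opening: -0.001
```

>>> play_rows(
  increments=[
    {"dx": 0, "dy": 0.5, "dz": 0, "rx": 0, "ry": 0, "rz": 0},
    {"dx": 0, "dy": 0.5, "dz": 0, "rx": 0, "ry": 0, "rz": 0},
  ],
)

```text
t: 15.28
position: [0.4729, 0.1146, 0.0903]
orientation: [0.06, -0.705, 0.705, -0.06]
ft_force: [-2.1, 0.1, 2.3]
opening: 0.002
```

Run:
```python
from h import *
plan(tgt('a',-.046),.083)
c=bot.camera("side");cv2.imwrite("pics/s7.png",cv2.resize(c["color"][190:290,230:330,::-1],None,fx=6,fy=6,interpolation=2))
```

```text
t 15.28 tool shift mm [ -1.2 -11.7   0.2] F [-2.11  0.08  2.35] pos [0.4729 0.1146 0.0903]
```

View pics/s7.png

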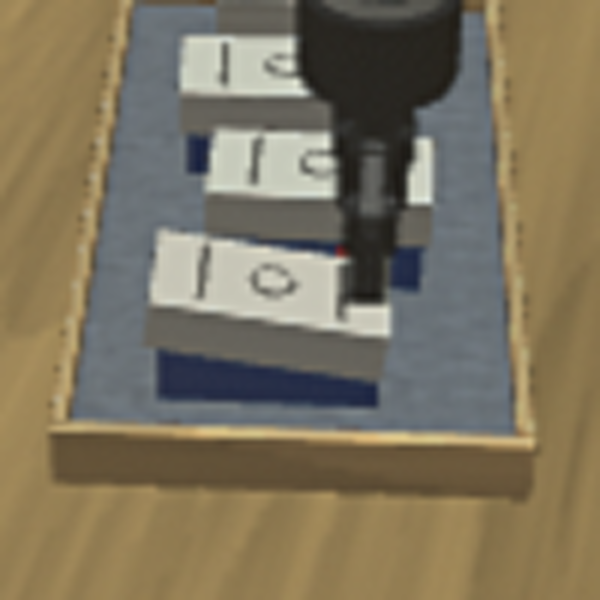

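The lid clearly rocks: its right end is down and its left end up, so a is the loose one. One more step should confirm the stop, then I'll release.

>>> play_rows(
  increments=[
    {"dx": 0, "dy": 0.5, "dz": 0, "rx": 0, "ry": 0, "rz": 0},
    {"dx": 0, "dy": 0.5, "dz": 0, "rx": 0, "ry": 0, "rz": 0},
  ],
)

```text
t: 15.5
position: [0.4729, 0.1146, 0.0899]
orientation: [0.06, -0.705, 0.705, -0.06]
ft_force: [-3.6, -0.2, 4.4]
opening: -0.005
```

>>> play_rows(
  increments=[
    {"dx": 0, "dy": -5, "dz": 0, "rx": 0, "ry": 0, "rz": 0},
    {"dx": 0, "dy": -14, "dz": 0, "rx": 0, "ry": 0, "rz": 0},
    {"dx": 0, "dy": -20, "dz": 0, "rx": 0, "ry": 0, "rz": 0},
    {"dx": 0, "dy": -20, "dz": 0, "rx": 0, "ry": 0, "rz": 0},
    {"dx": 0, "dy": -20, "dz": 0, "rx": 0, "ry": 0, "rz": 0},
  ],
)

```text
t: 15.92
position: [0.4736, 0.1148, 0.1106]
orientation: [-0.06, 0.705, -0.704, 0.061]
ft_force: [0.3, 0.0, -0.3]
opening: -0.001
```

Run:
```python
from h import *
plan(tgt('a',0),.081,C['a'][2])
c=bot.camera("side");cv2.imwrite("pics/s8.png",cv2.resize(c["color"][190:290,230:330,::-1],None,fx=6,fy=6,interpolation=2))
```

```text
t 15.92 tool shift mm [-46.5  10.6   0.2] F [ 0.29  0.04 -0.32] pos [0.4736 0.1148 0.1106]
rotvec [2.8000e-03 3.1414e+00 1.0000e-04]
rotvec [ 0.0001 -0.0002 -0.0018]
```

View pics/s8.png

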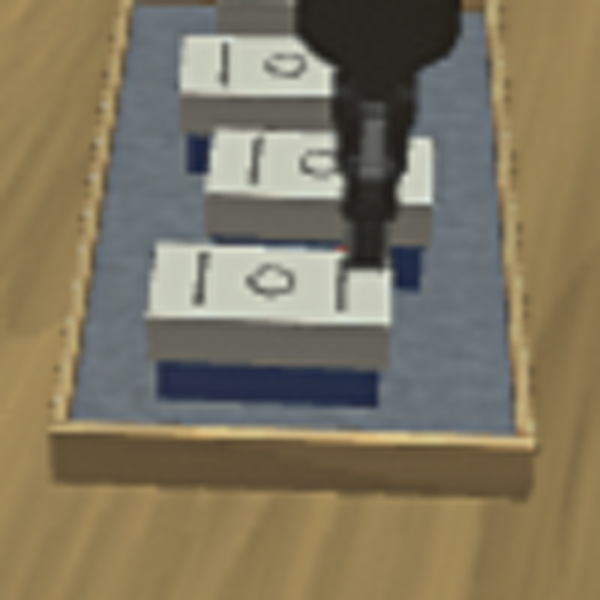

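It met the stop at 4.4 N, and the lid came back level. Now I'm moving to its middle.

>>> play_rows(
  increments=[
    {"dx": -20, "dy": 0, "dz": 0, "rx": 0, "ry": 0, "rz": 0},
    {"dx": -46.5, "dy": 0, "dz": 0, "rx": 0, "ry": 0, "rz": 0},
    {"dx": -46.5, "dy": 7, "dz": 0, "rx": 0, "ry": 0, "rz": 0},
    {"dx": -46.5, "dy": 10, "dz": 0, "rx": 0, "ry": 0, "rz": 0},
    {"dx": -46.5, "dy": 10, "dz": 0, "rx": 0, "ry": 0, "rz": 0},
  ],
)

```text
t: 16.38
position: [0.5174, 0.1222, 0.0985]
orientation: [0.061, -0.704, 0.705, -0.059]
ft_force: [-0.4, -0.5, -0.3]
opening: 0.001
```

Run:
```python
from h import *
plan(tgt('a',0),.081,C['a'][2])
c=bot.camera("wrist");cv2.imwrite("pics/w9.png",c["color"][:,:,::-1])
c=bot.camera("side");cv2.imwrite("pics/s9.png",cv2.resize(c["color"][190:290,230:330,::-1],None,fx=6,fy=6,interpolation=2))
```

```text
t 16.38 tool shift mm [-2.1 -1.5  0.1] F [-0.37 -0.5  -0.28] pos [0.5174 0.1222 0.0985]
rotvec [-4.7000e-03  3.1413e+00 -2.0000e-04]
rotvec [-0.0001 -0.0003  0.003 ]
```

View pics/w9.png

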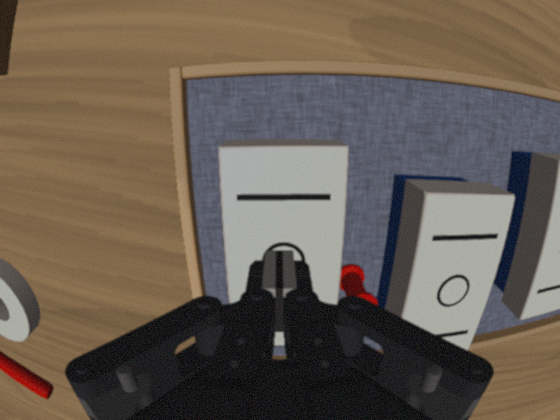

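View pics/s9.png

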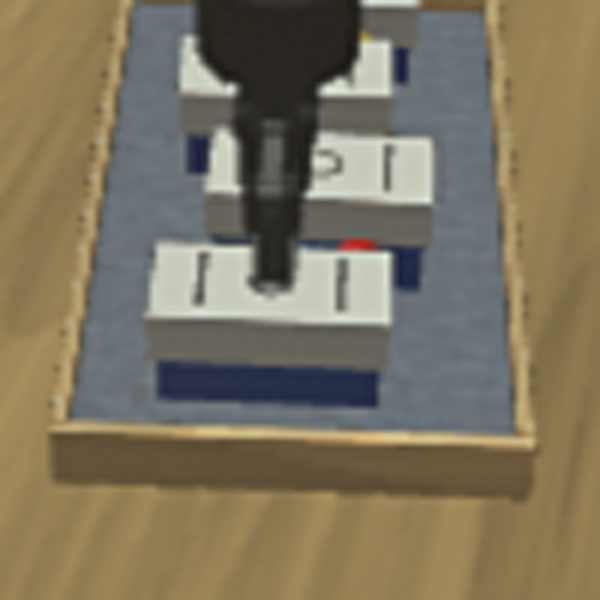

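The fingertip is centred on the ring. Pressing down now.

>>> play_rows(
  increments=[
    {"dx": 0, "dy": 1, "dz": 0, "rx": 0, "ry": 0, "rz": 0},
    {"dx": 0, "dy": 2, "dz": 0, "rx": 0, "ry": 0, "rz": 0},
    {"dx": 0, "dy": 2, "dz": 0, "rx": 0, "ry": 0, "rz": 0},
  ],
)

```text
t: 16.73
position: [0.5185, 0.1225, 0.0978]
orientation: [0.06, -0.705, 0.705, -0.06]
ft_force: [-0.1, -0.8, -0.7]
opening: -0.002
```

>>> play_rows(
  increments=[
    {"dx": 0, "dy": 0.5, "dz": 0, "rx": 0, "ry": 0, "rz": 0},
    {"dx": 0, "dy": 0.5, "dz": 0, "rx": 0, "ry": 0, "rz": 0},
  ],
)

```text
t: 16.9
position: [0.5188, 0.1226, 0.0974]
orientation: [-0.06, 0.705, -0.705, 0.06]
ft_force: [0.4, -0.4, -0.5]
opening: -0.001
```

>>> play_rows(
  increments=[
    {"dx": 0, "dy": 0.5, "dz": 0, "rx": 0, "ry": 0, "rz": 0},
    {"dx": 0, "dy": 0.5, "dz": 0, "rx": 0, "ry": 0, "rz": 0},
  ],
)

```text
t: 17.07
position: [0.5188, 0.1225, 0.0968]
orientation: [-0.06, 0.705, -0.705, 0.06]
ft_force: [-0.4, -0.3, -0.2]
opening: -0.002
```

>>> play_rows(
  increments=[
    {"dx": 0, "dy": 0.5, "dz": 0, "rx": 0, "ry": 0, "rz": 0},
    {"dx": 0, "dy": 0.5, "dz": 0, "rx": 0, "ry": 0, "rz": 0},
  ],
)

```text
t: 17.23
position: [0.5188, 0.1225, 0.0962]
orientation: [0.06, -0.705, 0.705, -0.06]
ft_force: [-0.6, 1.1, 0.0]
opening: -0.001
```

>>> play_rows(
  increments=[
    {"dx": 0, "dy": 0.5, "dz": 0, "rx": 0, "ry": 0, "rz": 0},
    {"dx": 0, "dy": 0.5, "dz": 0, "rx": 0, "ry": 0, "rz": 0},
  ],
)

```text
t: 17.4
position: [0.5188, 0.1225, 0.0957]
orientation: [-0.06, 0.705, -0.705, 0.06]
ft_force: [0.2, 0.1, -0.8]
opening: 0.001
```

>>> play_rows(
  increments=[
    {"dx": 0, "dy": 0.5, "dz": 0, "rx": 0, "ry": 0, "rz": 0},
    {"dx": 0, "dy": 0.5, "dz": 0, "rx": 0, "ry": 0, "rz": 0},
  ],
)

```text
t: 17.57
position: [0.5188, 0.1225, 0.0955]
orientation: [0.06, -0.705, 0.705, -0.06]
ft_force: [-0.7, -0.2, 2.8]
opening: 0.002
```

>>> play_rows(
  increments=[
    {"dx": 0, "dy": 0.5, "dz": 0, "rx": 0, "ry": 0, "rz": 0},
    {"dx": 0, "dy": 0.5, "dz": 0, "rx": 0, "ry": 0, "rz": 0},
  ],
)

```text
t: 17.73
position: [0.5189, 0.1226, 0.0954]
orientation: [-0.06, 0.705, -0.705, 0.06]
ft_force: [-2.3, -0.4, 8.7]
opening: -0.0
```

>>> play_rows(
  increments=[
    {"dx": 0, "dy": 0.5, "dz": 0, "rx": 0, "ry": 0, "rz": 0},
    {"dx": 0, "dy": 0.5, "dz": 0, "rx": 0, "ry": 0, "rz": 0},
  ],
)

```text
t: 17.9
position: [0.5189, 0.1226, 0.0951]
orientation: [-0.06, 0.705, -0.705, 0.06]
ft_force: [-2.8, -1.2, 11.4]
opening: 0.003
```

>>> play_rows(
  increments=[
    {"dx": 0, "dy": 0.5, "dz": 0, "rx": 0, "ry": 0, "rz": 0},
    {"dx": 0, "dy": 1, "dz": 0, "rx": 0, "ry": 0, "rz": 0},
  ],
)

```text
t: 18.07
position: [0.5189, 0.1226, 0.0942]
orientation: [-0.06, 0.705, -0.705, 0.06]
ft_force: [-4.3, -0.0, 15.0]
opening: 0.0
```

>>> play_rows(
  increments=[
    {"dx": 0, "dy": 0.5, "dz": 0, "rx": 0, "ry": 0, "rz": 0},
    {"dx": 0, "dy": 1, "dz": 0, "rx": 0, "ry": 0, "rz": 0},
  ],
)

```text
t: 18.23
position: [0.5189, 0.1226, 0.0933]
orientation: [-0.06, 0.705, -0.705, 0.06]
ft_force: [-4.6, -1.1, 14.4]
opening: -0.002
```

>>> play_rows(
  increments=[
    {"dx": 0, "dy": 0.5, "dz": 0, "rx": 0, "ry": 0, "rz": 0},
    {"dx": 0, "dy": 1, "dz": 0, "rx": 0, "ry": 0, "rz": 0},
  ],
)

```text
t: 18.4
position: [0.5189, 0.1226, 0.0923]
orientation: [-0.06, 0.705, -0.705, 0.06]
ft_force: [-3.5, -0.7, 13.5]
opening: 0.001
```

>>> play_rows(
  increments=[
    {"dx": 0, "dy": 0.5, "dz": 0, "rx": 0, "ry": 0, "rz": 0},
    {"dx": 0, "dy": 1, "dz": 0, "rx": 0, "ry": 0, "rz": 0},
  ],
)

```text
t: 18.57
position: [0.5189, 0.1226, 0.0913]
orientation: [-0.06, 0.705, -0.705, 0.06]
ft_force: [-3.8, -0.6, 14.6]
opening: 0.0
```

It's sliding at about 14 N. I'm continuing to the stop.

>>> play_rows(
  increments=[
    {"dx": 0, "dy": 0.5, "dz": 0, "rx": 0, "ry": 0, "rz": 0},
    {"dx": 0, "dy": 1, "dz": 0, "rx": 0, "ry": 0, "rz": 0},
  ],
)

```text
t: 18.73
position: [0.5189, 0.1226, 0.0903]
orientation: [-0.06, 0.705, -0.705, 0.06]
ft_force: [-4.0, -1.4, 14.9]
opening: 0.001
```

>>> play_rows(
  increments=[
    {"dx": 0, "dy": 0.5, "dz": 0, "rx": 0, "ry": 0, "rz": 0},
    {"dx": 0, "dy": 0.7, "dz": 0, "rx": 0, "ry": 0, "rz": 0},
  ],
)

```text
t: 18.9
position: [0.5189, 0.1226, 0.0896]
orientation: [-0.06, 0.705, -0.705, 0.06]
ft_force: [-3.2, -2.0, 13.6]
opening: 0.002
```

>>> play_rows(
  increments=[
    {"dx": 0, "dy": 0.5, "dz": 0, "rx": 0, "ry": 0, "rz": 0},
    {"dx": 0, "dy": 0.5, "dz": 0, "rx": 0, "ry": 0, "rz": 0},
  ],
)

```text
t: 19.07
position: [0.5189, 0.1226, 0.0894]
orientation: [-0.06, 0.705, -0.705, 0.06]
ft_force: [-4.4, -1.2, 17.0]
opening: 0.001
```

>>> play_rows(
  increments=[
    {"dx": 0, "dy": 0.4, "dz": 0, "rx": 0, "ry": 0, "rz": 0},
    {"dx": 0, "dy": 0.4, "dz": 0, "rx": 0, "ry": 0, "rz": 0},
  ],
)

```text
t: 19.23
position: [0.519, 0.1226, 0.0893]
orientation: [-0.06, 0.705, -0.705, 0.06]
ft_force: [-6.1, -1.4, 21.8]
opening: -0.004
```

>>> play_rows(
  increments=[
    {"dx": 0, "dy": 0.3, "dz": 0, "rx": 0, "ry": 0, "rz": 0},
    {"dx": 0, "dy": 0.3, "dz": 0, "rx": 0, "ry": 0, "rz": 0},
    {"dx": 0, "dy": 0.3, "dz": 0, "rx": 0, "ry": 0, "rz": 0},
  ],
)

```text
t: 19.48
position: [0.519, 0.1226, 0.0893]
orientation: [-0.06, 0.705, -0.705, 0.06]
ft_force: [-6.9, -2.3, 25.7]
opening: 0.0
```

Firm stop at 25 N, 6.2 mm down. I'm lifting off and checking both ends lightly for rocking.

>>> play_rows(
  increments=[
    {"dx": 0, "dy": -6, "dz": 0, "rx": 0, "ry": 0, "rz": 0},
    {"dx": 0, "dy": -14, "dz": 0, "rx": 0, "ry": 0, "rz": 0},
    {"dx": 0, "dy": -16, "dz": 0, "rx": 0, "ry": 0, "rz": 0},
    {"dx": 23, "dy": -16, "dz": 0, "rx": 0, "ry": 0, "rz": 0},
    {"dx": 46, "dy": -16, "dz": 0, "rx": 0, "ry": 0, "rz": 0},
    {"dx": 46, "dy": -8, "dz": 0, "rx": 0, "ry": 0, "rz": 0},
    {"dx": 46, "dy": -4, "dz": 0, "rx": 0, "ry": 0, "rz": 0},
    {"dx": 46, "dy": -4, "dz": 0, "rx": 0, "ry": 0, "rz": 0},
    {"dx": 46, "dy": -4, "dz": 0, "rx": 0, "ry": 0, "rz": 0},
  ],
)

```text
t: 20.23
position: [0.4744, 0.1149, 0.0913]
orientation: [-0.06, 0.705, -0.705, 0.06]
ft_force: [0.1, -0.2, 0.2]
opening: 0.0
```

Run:
```python
from h import *
plan(tgt('a',-.046),.0702,C['a'][2])
c=bot.camera("side");cv2.imwrite("pics/s10.png",cv2.resize(c["color"][190:290,230:330,::-1],None,fx=6,fy=6,interpolation=2))
```

```text
t 20.23 tool shift mm [0.2 2.1 0.2] F [ 0.06 -0.2   0.23] pos [0.4744 0.1149 0.0913]
rotvec [6.0000e-04 3.1414e+00 1.0000e-04]
rotvec [ 0.     -0.0002 -0.0004]
```

View pics/s10.png

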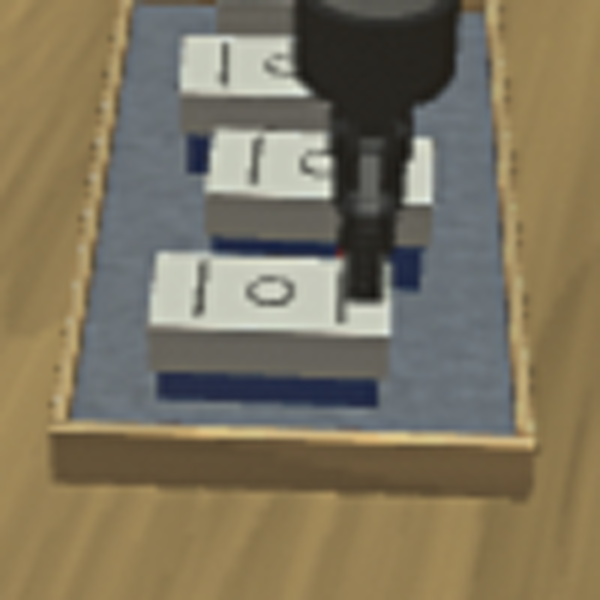

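Lid a is now lower and level. Pressing this end lightly:

>>> play_rows(
  increments=[
    {"dx": 0, "dy": 0.8, "dz": 0, "rx": 0, "ry": 0, "rz": 0},
    {"dx": 0, "dy": 1.6, "dz": 0, "rx": 0, "ry": 0, "rz": 0},
    {"dx": 0, "dy": 1.6, "dz": 0, "rx": 0, "ry": 0, "rz": 0},
  ],
)

```text
t: 20.53
position: [0.4738, 0.1148, 0.0898]
orientation: [-0.06, 0.705, -0.705, 0.06]
ft_force: [0.3, -0.5, -0.3]
opening: -0.001
```

>>> play_rows(
  increments=[
    {"dx": 0, "dy": 0.4, "dz": 0, "rx": 0, "ry": 0, "rz": 0},
    {"dx": 0, "dy": 0.4, "dz": 0, "rx": 0, "ry": 0, "rz": 0},
  ],
)

```text
t: 20.7
position: [0.4735, 0.1148, 0.0894]
orientation: [0.06, -0.705, 0.705, -0.06]
ft_force: [-0.3, -0.0, -0.3]
opening: -0.002
```

>>> play_rows(
  increments=[
    {"dx": 0, "dy": 0.3, "dz": 0, "rx": 0, "ry": 0, "rz": 0},
    {"dx": 0, "dy": 0.3, "dz": 0, "rx": 0, "ry": 0, "rz": 0},
  ],
)

```text
t: 20.87
position: [0.4735, 0.1147, 0.0892]
orientation: [-0.06, 0.705, -0.705, 0.06]
ft_force: [0.3, 0.3, -0.0]
opening: -0.001
```

>>> play_rows(
  increments=[
    {"dx": 0, "dy": 0.3, "dz": 0, "rx": 0, "ry": 0, "rz": 0},
    {"dx": 0, "dy": 0.3, "dz": 0, "rx": 0, "ry": 0, "rz": 0},
  ],
)

```text
t: 21.03
position: [0.4735, 0.1147, 0.0889]
orientation: [-0.06, 0.705, -0.705, 0.06]
ft_force: [-0.3, -0.5, 2.8]
opening: 0.0
```

>>> play_rows(
  increments=[
    {"dx": 0, "dy": 0.3, "dz": 0, "rx": 0, "ry": 0, "rz": 0},
    {"dx": 0, "dy": 0.3, "dz": 0, "rx": 0, "ry": 0, "rz": 0},
  ],
)

```text
t: 21.2
position: [0.4735, 0.1148, 0.0888]
orientation: [-0.06, 0.705, -0.705, 0.06]
ft_force: [-2.0, 0.4, 5.9]
opening: -0.003
```

Firm there: 5.9 N within about 0.3 mm. Now the other end.

>>> play_rows(
  increments=[
    {"dx": 0, "dy": -6, "dz": 0, "rx": 0, "ry": 0, "rz": 0},
    {"dx": 0, "dy": -15, "dz": 0, "rx": 0, "ry": 0, "rz": 0},
    {"dx": -23, "dy": -15, "dz": 0, "rx": 0, "ry": 0, "rz": 0},
    {"dx": -50, "dy": -15, "dz": 0, "rx": 0, "ry": 0, "rz": 0},
    {"dx": -80, "dy": -15, "dz": 0, "rx": 0, "ry": 0, "rz": 0},
    {"dx": -90, "dy": -12, "dz": 0, "rx": 0, "ry": 0, "rz": 0},
    {"dx": -90, "dy": -4, "dz": 0, "rx": 0, "ry": 0, "rz": 0},
    {"dx": -90, "dy": -2, "dz": 0, "rx": 0, "ry": 0, "rz": 0},
    {"dx": -90, "dy": -2, "dz": 0, "rx": 0, "ry": 0, "rz": 0},
    {"dx": -90, "dy": -2, "dz": 0, "rx": 0, "ry": 0, "rz": 0},
  ],
)

```text
t: 22.03
position: [0.5604, 0.1297, 0.0901]
orientation: [0.061, -0.704, 0.705, -0.06]
ft_force: [-0.3, 0.4, 0.1]
opening: 0.0
```

>>> play_rows(
  increments=[
    {"dx": 0, "dy": 0.4, "dz": 0, "rx": 0, "ry": 0, "rz": 0},
    {"dx": 0, "dy": 0.8, "dz": 0, "rx": 0, "ry": 0, "rz": 0},
    {"dx": 0, "dy": 0.8, "dz": 0, "rx": 0, "ry": 0, "rz": 0},
  ],
)

```text
t: 22.28
position: [0.5618, 0.13, 0.0899]
orientation: [-0.06, 0.705, -0.705, 0.06]
ft_force: [-1.0, 0.2, 0.3]
opening: 0.004
```

>>> play_rows(
  increments=[
    {"dx": 0, "dy": 0.4, "dz": 0, "rx": 0, "ry": 0, "rz": 0},
    {"dx": 0, "dy": 0.4, "dz": 0, "rx": 0, "ry": 0, "rz": 0},
  ],
)

```text
t: 22.45
position: [0.5621, 0.13, 0.0894]
orientation: [-0.06, 0.705, -0.705, 0.06]
ft_force: [-0.3, -0.4, 0.2]
opening: -0.003
```

>>> play_rows(
  increments=[
    {"dx": 0, "dy": 0.3, "dz": 0, "rx": 0, "ry": 0, "rz": 0},
    {"dx": 0, "dy": 0.3, "dz": 0, "rx": 0, "ry": 0, "rz": 0},
  ],
)

```text
t: 22.62
position: [0.5622, 0.13, 0.0891]
orientation: [-0.06, 0.705, -0.705, 0.06]
ft_force: [0.2, 0.4, 1.4]
opening: 0.007
```

>>> play_rows(
  increments=[
    {"dx": 0, "dy": 0.3, "dz": 0, "rx": 0, "ry": 0, "rz": 0},
    {"dx": 0, "dy": 0.3, "dz": 0, "rx": 0, "ry": 0, "rz": 0},
  ],
)

```text
t: 22.78
position: [0.5622, 0.13, 0.0889]
orientation: [-0.06, 0.705, -0.705, 0.06]
ft_force: [-0.8, -1.1, 3.9]
opening: -0.001
```

>>> play_rows(
  increments=[
    {"dx": 0, "dy": 0.3, "dz": 0, "rx": 0, "ry": 0, "rz": 0},
    {"dx": 0, "dy": 0.3, "dz": 0, "rx": 0, "ry": 0, "rz": 0},
  ],
)

```text
t: 22.95
position: [0.5623, 0.13, 0.0888]
orientation: [-0.06, 0.705, -0.705, 0.06]
ft_force: [-2.0, -0.6, 6.2]
opening: -0.003
```

Firm at the same height as well. I'm lifting clear and taking a final look.

>>> play_rows(
  increments=[
    {"dx": 0, "dy": -10, "dz": 0, "rx": 0, "ry": 0, "rz": 0},
    {"dx": 0, "dy": -40, "dz": 0, "rx": 0, "ry": 0, "rz": 0},
    {"dx": 0, "dy": -75, "dz": 0, "rx": 0, "ry": 0, "rz": 0},
    {"dx": 20, "dy": -110, "dz": -20, "rx": 0, "ry": 0, "rz": 0},
    {"dx": 50, "dy": -130, "dz": -50, "rx": 0, "ry": 0, "rz": 0},
    {"dx": 80, "dy": -140, "dz": -80, "rx": 0, "ry": 0, "rz": 0},
    {"dx": 100, "dy": -140, "dz": -110, "rx": 0, "ry": 0, "rz": 0},
    {"dx": 120, "dy": -140, "dz": -140, "rx": 0, "ry": 0, "rz": 0},
    {"dx": 120, "dy": -140, "dz": -140, "rx": 0, "ry": 0, "rz": 0},
    {"dx": 120, "dy": -140, "dz": -140, "rx": 0, "ry": 0, "rz": 0},
  ],
)

```text
t: 23.78
position: [0.419, 0.2489, 0.2292]
orientation: [-0.061, 0.705, -0.704, 0.062]
ft_force: [0.5, -0.5, 0.6]
opening: 0.002
```

Run:
```python
from h import *
s=bot.get_state();print(s["t"],s["position"],s["ft_force"],abs(s["qvel"]).max())
c=bot.camera("side");cv2.imwrite("pics/s11.png",c["color"][:,:,::-1])
c=bot.camera("top");cv2.imwrite("pics/t11.png",c["color"][:,:,::-1])
```

```text
23.7833 [0.41897272 0.24892847 0.22919971] [ 0.51289913 -0.54727529  0.56389173] 0.051967440879448046
```

View pics/s11.png

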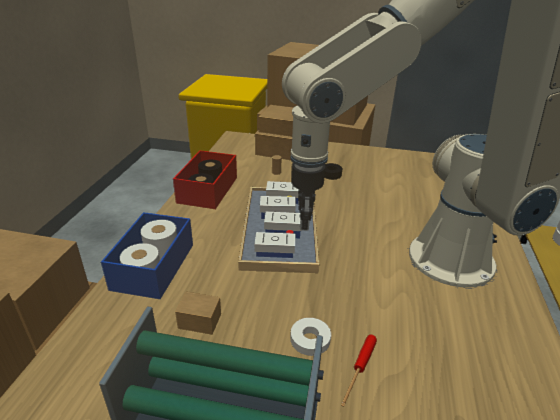

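View pics/t11.png

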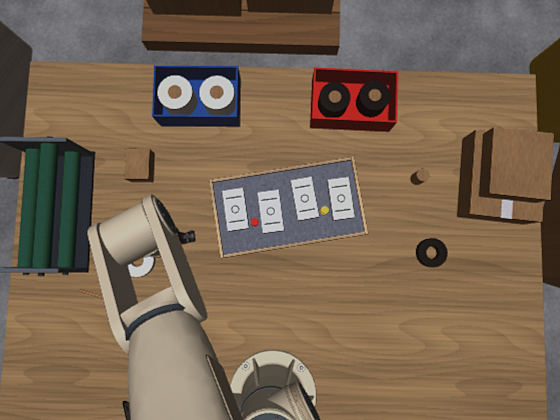

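The tool is clear of everything. All the lids are level and nothing else has moved: the lids are at (235,209), (270,211), (305,198) and (341,198), and both bobbins are still standing. I'm handing in the job.

```bash
python3 -c "
from bench import bot
print(bot.job_done())"
```

```text
the job is handed in; nothing more can be done
None
```

The loose lid was lid_a, the leftmost of the four in the top view, and it is now fully seated. I handed the job in at about 24 s.

- **Finding it:** I pressed each lid about 46 mm from its middle.
  - Lids d, c and b were firm, giving a few tenths of a millimetre up to 9.4, 9.8 and 9.3 N. That is close to the 10 N where they start to give, and harder than I meant, because my first steps onto them were coarse.
  - Lid a tipped about 6 mm at 1 to 2 N, met its stop at 4.4 N, and came back level when released. The side camera showed the tilt and the return.
- **Seating it:** pressed in its middle, lid a slid 6.2 mm down at about 14 to 15 N. It then held firm up to 25.7 N.
- **Last checks:** pressing each end of lid a lightly gave firm contact (5.9 and 6.2 N) at the same height, so it no longer rocks. The final pictures show all lids level, the bobbins and other items that weren't hidden by the arm in place, and the robot touching nothing. The arm partly hid the white reel in the top view, but the side view shows it unmoved.
- **Disagreement:** the wrist camera put the lids about 5 mm off in y from the top and side cameras. I used the top camera's positions, and the contact heights on d, c and b matched the top and side triangulation to within about 1 mm. Lid a triangulated about 2 mm higher than where I touched it.

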